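Free the seized canisters and rotate the stock

ROBOT

A 6-joint arm with a two-finger parallel gripper is mounted at the origin on the work surface. World frame = base frame: x ahead of the robot, y to its left, z up, the work surface at z = 0. Lengths are in m, angles in rad, forces in N, time in s.
With the tool pointing down it reaches from about 0.35 to 0.975 m from the base axis. Payload 7.1 kg.
Tool frame: the origin (TCP) lies midway between the tips of the shut fingers; the grasp point (between the pads) lies ctrl.grip_point_offset behind it (ctrl.grip_point_offset is the distance from the TCP to the grasp point, in m); z points along the fingers, y is the line along which they close (so a half turn about z gives the same grasp; the last joint's range is limited). The gripper opens to 88 mm and grips with 3 to 60 N. Pads are 20 mm wide; open, the fingers measure 115 mm over their backs; the gripper's body (75 mm by 178 mm) begins 61 mm behind the grasp point.
Start: joints at [-1.201, 0.423, 1.63, -0, 1.089, -0.019], TCP at [0.237, -0.578, 0.223] pointing down, gripper open.
Joint ranges: [-3, 3], [-0.9, 2.11], [0.09, 2.58], [-1.31, 4.45], [0.11, 2.69], [-2.54, 2.54]. Speed limits (rad/s): [2.39, 2.39, 3.01, 3.14, 3.14, 3.14].

INTERFACE

Orientations are given as a 3x3 rotation matrix whose columns are the frame's x, y, z axes.
In Python, from workcell import ctrl gives the robot as it stands. The module is installed in compiled form; this text tells all that it offers.
- The arm moves only by the shell command python3 -m inch 'ROWS'. ROWS is JSON, a list of rows, each a list of 3 entries, a list of its own where there are three numbers: the opening, from 0 (shut) to 1 (fully open), then the shift along the tool's x, y, z in units of 30 mm (1.0 is 30 mm), then the turn about the tool's z in units of 6 degrees (1.0 is 6 degrees). A call has 1 to 10 rows; each row is the pose to reach, as a shift and turn from the pose commanded when the call began, along the tool's axes at that moment; what a row does not reach only later rows make up. A row lasts 1/12 s, in which the tool goes at most 41.7 mm and 7.16 degrees, less where a joint would pass 70% of its speed; a pose out of reach is approached as far as the arm can. A call with a gripper value outside its range is refused whole. The fingers move at their own pace and stop on an object; the grip force is fixed at half the most. Time passes only in rows, so rows that repeat a pose let the fingers close. It gives the time, the measured TCP pose, the force, the opening and the grip force at its end, in the units of the state.
- ctrl.read_state(): the state, without advancing time (a new reading comes with each control period).
- ctrl.capture(name): name is "scene" or "top" or "wrist"; returns a dict with "image" (384x512x3 uint8, red, green, blue), "fx", "fy", "cx", "cy" (pixels), "rvec" (rotation vector, rad) and "tvec" (3), from world to camera coordinates, as OpenCV has them; the wrist camera has in their place "T_tool_cam" (4x4, takes a point from camera to tool coordinates, whose origin is the TCP and whose axes are the flange's). Camera axes: x right, y down, z forward; pixel columns grow to the right and rows downward; lengths in m; the calibration is good to about 2 mm. A picture is of the moment at which its call begins: read the wrist's pose just before it. There is no depth.
- ctrl.finish_job(): hands the job in; it is judged then, once.
The state is a dict: "time_s": time; "joint_positions": joint angles; "joint_vel": joint speeds; "joint_torque": joint torques, N m; "tool_pos": TCP position; "orientation": TCP orientation; "contact_force": force on the tool from outside, world axes, zero at the start; "ft_torque": the same for the moment, N m; "finger_gap": finger opening in m; "finger_force": force on a finger pad.
Only numpy, scipy, OpenCV 4.12 (cv2) and the standard library are available. Lean on these libraries where they do the work, as an engineer would, in place of code of your own. Each camera call takes 0.05 s, during which the arm holds its last target. There are 200 camera calls.

TASK

First draw the older canisters, which stand at the back of the steel tray, forward so that all of them stand wholly in the tray's front half (the half nearer the robot, ahead of the black cross line). Then free the new canisters that have seized in the dry-block heater, working each one to and fro with a twist while easing it up, because a straight pull brings the heavy metal block up with it and the block must stay down on its housing. Stand every new canister wholly in the back half, behind the line, so that old and new stand upright in single file along the middle of the tray, and leave the other things on the bench where they are.

Things in the scene. Friction and masses are not known exactly. Their poses are not given: they have to be found in the camera images.
- tray: steel tray fixed on the bench: inside 300 mm (x) by 150 mm (y), floor 6 mm thick, rim 14 mm high; a black line crosses it at x = 0. Origin at the centre of its underside; -x is the front end (towards the robot), +x the back, y across (the middle is y = 0), z up. Canisters standing in it have their undersides at z = 6 mm
- block_top (a point): centre of the top of the heater's aluminium block (100 mm in x, 260 mm in y), 82 mm above the bench when down, in a white housing with a 62 mm high panel on the robot's side. -x points to that panel, y along the row of three wells, z up. The wells, 43 mm square and 45 mm deep, are at y = +85, 0 and -85 mm, x = 0; their walls grip the canisters
- block (a joint): rise of the block off its housing, m (0 = down). It slides up on guides and cannot turn; about 25 to 30 N of pull lifts it, and it sinks back when let go. Keep it below 0.01. A seized canister holds by about 45 N of friction to a straight pull, so the block comes too; while it is being turned (about 1 N m) little pull is needed: up to about 4 mm of rise per rad of turning is safe
- old1: older upright stainless canister: round body 40 mm across, 70 mm high, then a round head 44 mm across, 30 mm high; 0.3 kg, base-heavy; origin at the centre of its underside, z up; may be absent. Starts in the back half of the tray
- old2: older upright stainless canister: round body 40 mm across, 70 mm high, then a round head 44 mm across, 30 mm high; 0.3 kg, base-heavy; origin at the centre of its underside, z up; may be absent. Starts in the back half of the tray
- old3: older upright stainless canister: round body 40 mm across, 70 mm high, then a round head 44 mm across, 30 mm high; 0.3 kg, base-heavy; origin at the centre of its underside, z up; may be absent. Starts in the back half of the tray
- new1: new upright stainless canister: round body 40 mm across, 70 mm high, then a round head 44 mm across, 30 mm high; 0.3 kg, base-heavy; origin at the centre of its underside, z up; may be absent. Starts seized in a well of the heater block, its underside 37 mm above the bench, 25 mm of body and the head showing. Free once raised 36 mm, clear of the block's top once raised 46 mm
- new2: new upright stainless canister: round body 40 mm across, 70 mm high, then a round head 44 mm across, 30 mm high; 0.3 kg, base-heavy; origin at the centre of its underside, z up; may be absent. Starts seized in a well of the heater block, its underside 37 mm above the bench, 25 mm of body and the head showing. Free once raised 36 mm, clear of the block's top once raised 46 mm
- new3: new upright stainless canister: round body 40 mm across, 70 mm high, then a round head 44 mm across, 30 mm high; 0.3 kg, base-heavy; origin at the centre of its underside, z up; may be absent. Starts seized in a well of the heater block, its underside 37 mm above the bench, 25 mm of body and the head showing. Free once raised 36 mm, clear of the block's top once raised 46 mm
- spray1: white spray bottle with a green head, 176 mm high, bystander; origin at the centre of its underside
- tape: roll of tape lying flat, 80 mm across, 24 mm high, bystander; origin at the centre of its underside
- penpot: grey plastic pot, 76 mm across, 100 mm high, bystander; origin at the centre of its underside
- carton: white carton 130 x 90 x 100 mm, bystander; origin at the centre of its underside
- marker: black marker pen 120 mm long lying on the bench, 16 mm thick, bystander
Mind the look-alikes: they are no part of the job. Leave any purple or red look-alike of the new1 alone.

How it is judged:
On the way:
1. all the older canisters stand in the front half of the tray, ahead of the line, while no new canister is in the tray yet (x of old1 in the frame of tray between -0.145 and -0.014 m and y of old1 in the frame of tray between -0.025 and 0.025 m and z of old1 in the frame of tray between 0 and 0.012 m and angle between each of old1, old2, old3's own z axis and vertical below 0.1 rad and x of old2 in the frame of tray between -0.145 and -0.014 m and y of old2 in the frame of tray between -0.025 and 0.025 m and z of old2 in the frame of tray between 0 and 0.012 m and x of old3 in the frame of tray between -0.145 and -0.014 m and y of old3 in the frame of tray between -0.025 and 0.025 m and z of old3 in the frame of tray between 0 and 0.012 m and (x of new1 in the frame of tray below -0.16 m or x of new1 in the frame of tray above 0.16 m or y of new1 in the frame of tray below -0.085 m or y of new1 in the frame of tray above 0.085 m) and (x of new2 in the frame of tray below -0.16 m or x of new2 in the frame of tray above 0.16 m or y of new2 in the frame of tray below -0.085 m or y of new2 in the frame of tray above 0.085 m) and (x of new3 in the frame of tray below -0.16 m or x of new3 in the frame of tray above 0.16 m or y of new3 in the frame of tray below -0.085 m or y of new3 in the frame of tray above 0.085 m)), for 0.2 s.
At the end, for the whole second after the job is handed in: Every older canister stands upright (within 0.1 rad) on the tray floor ahead of the line (centre at least 14 mm in front of it), every new one upright behind it (centre at least 14 mm behind), all within 25 mm of the tray's middle and at rest; the heater block is down (within 3 mm) (x of old1 in the frame of tray between -0.145 and -0.014 m and y of old1 in the frame of tray between -0.025 and 0.025 m and z of old1 in the frame of tray between 0 and 0.012 m and angle between each of old1, old2, old3, new1, new2, new3's own z axis and vertical below 0.1 rad and linear speed of each of old1, old2, old3, new1, new2, new3 below 0.02 m/s and x of old2 in the frame of tray between -0.145 and -0.014 m and y of old2 in the frame of tray between -0.025 and 0.025 m and z of old2 in the frame of tray between 0 and 0.012 m and x of old3 in the frame of tray between -0.145 and -0.014 m and y of old3 in the frame of tray between -0.025 and 0.025 m and z of old3 in the frame of tray between 0 and 0.012 m and x of new1 in the frame of tray between 0.014 and 0.145 m and y of new1 in the frame of tray between -0.025 and 0.025 m and z of new1 in the frame of tray between 0 and 0.012 m and x of new2 in the frame of tray between 0.014 and 0.145 m and y of new2 in the frame of tray between -0.025 and 0.025 m and z of new2 in the frame of tray between 0 and 0.012 m and x of new3 in the frame of tray between 0.014 and 0.145 m and y of new3 in the frame of tray between -0.025 and 0.025 m and z of new3 in the frame of tray between 0 and 0.012 m and value of joint block below 0.003 m); the robot touches nothing.
It fails at once if the heater block is lifted more than 10 mm off its housing (value of joint block above 0.01 m).
It fails at once if another thing on the bench is pushed more than 40 mm aside (distance of any of spray1, tape, penpot, carton, marker from where it was at the start of the episode above 0.04 m).
Of old1, old2, old3 only 2 to 3 are there at a start; the rules pass over those that are not, and their reading is None.
Of new1, new2, new3 only 2 to 3 are there at a start; the rules pass over those that are not, and their reading is None.
At some moment in a run one of old1, old2, old3 may be knocked a few centimetres aside while the robot is not near it.
It also fails if it takes over 210 s, if anything falls off the work surface, if the arm or the gripper's body presses on something with over 40 N, if the wrist force passes 120 N, or if a joint passes its speed limit or range.

## Working session

There is one attempt and no reset: what is moved stays moved. The work goes in short steps, Python scripts to look and compute and a shell command to move; the robot and the scene stay as the last step left them, time stands still between calls to the robot, and variables do not carry over. Pictures are saved under pics/ and viewed, at most 14 in all, crops included, and the job is handed in when it is done.

```bash
mkdir -p pics; python3 - <<'E'
from workcell import ctrl
import cv2,numpy as np
s=ctrl.read_state();print(s['time_s'],s['tool_pos'],np.round(s['orientation'],3).tolist(),ctrl.grip_point_offset,s['finger_gap'])
for n in ['scene','top']:
    c=ctrl.capture(n);cv2.imwrite(f'pics/{n}0.png',cv2.resize(c['image'][:,:,::-1],(800,600),interpolation=cv2.INTER_CUBIC))
    np.savez(f'pics/{n}0.npz',**c)
    print(n,c['fx'],c['fy'],c['cx'],c['cy'],np.round(c['rvec'],3),np.round(c['tvec'],3))
E
```

```text
0.0 [ 0.23675119 -0.57780122  0.22190784] [[0.925, 0.379, -0.001], [0.379, -0.925, 0.001], [0.0, -0.002, -1.0]] 0.0187 0.08780623959506696
scene 421.7315550911396 421.7315550911396 257.701855576105 187.45571274370388 [ 2.287  1.057 -0.381] [-0.327 -0.271  1.535]
top 386.7316109600257 386.7316109600257 256.64047188358694 189.13543486684912 [ 2.177 -2.115  0.178] [-0.011  0.529  1.056]
```

View pics/top0.png

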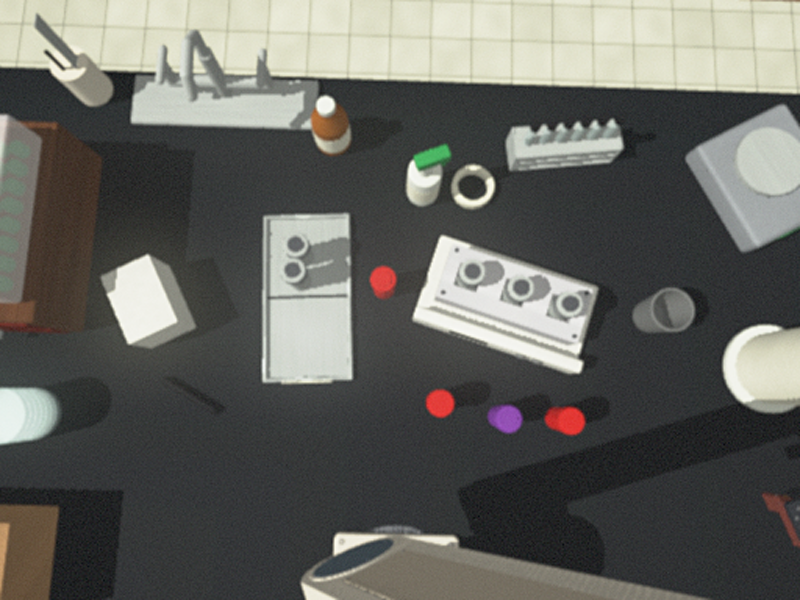

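View pics/scene0.png

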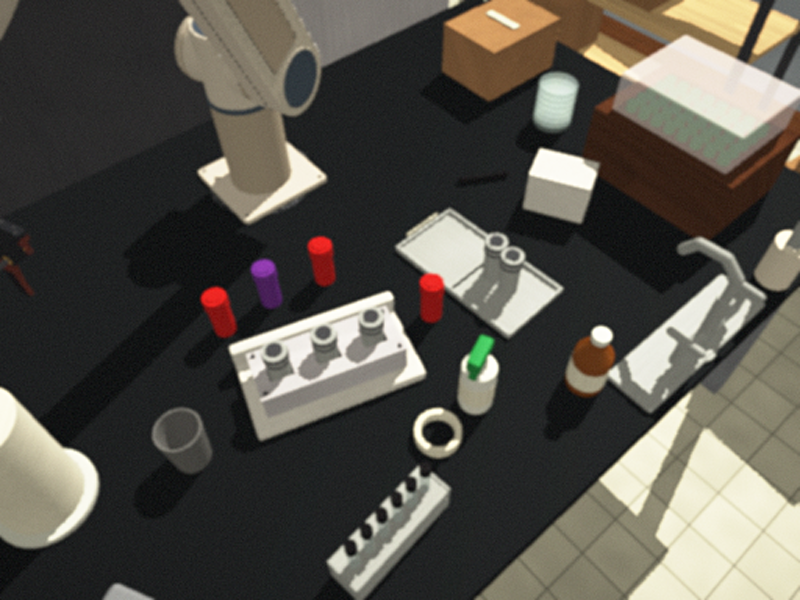

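```bash
cat > h.py <<'E'
import numpy as np,cv2
def load(n):
    c=np.load(n);return {k:c[k] for k in c.files}
def ray(c,uv,z):
    """pixel -> world point at height z"""
    K=np.array([[c['fx'],0,c['cx']],[0,c['fy'],c['cy']],[0,0,1.]])
    R=cv2.Rodrigues(np.asarray(c['rvec'],float))[0];t=np.asarray(c['tvec'],float).ravel()
    o=-R.T@t;d=R.T@np.linalg.solve(K,np.array([*uv,1.]))
    return (o+d*(z-o[2])/d[2])[:2]
def proj(c,P):
    K=np.array([[c['fx'],0,c['cx']],[0,c['fy'],c['cy']],[0,0,1.]])
    return cv2.projectPoints(np.asarray(P,float).reshape(-1,3),np.asarray(c['rvec'],float),np.asarray(c['tvec'],float),K,None)[0].reshape(-1,2)
def ring(c,uv,r=7):
    """centroid of dark recess in the head near uv"""
    g=cv2.cvtColor(c['image'],cv2.COLOR_RGB2GRAY).astype(float)
    u,v=np.round(uv).astype(int);p=g[v-r:v+r+1,u-r:u+r+1]
    w=np.clip(p.min()+0.5*(np.median(p)-p.min())-p,0,None)
    n,l,st,ce=cv2.connectedComponentsWithStats((w>0).astype(np.uint8))
    i=1+np.argmin(np.linalg.norm(ce[1:]-r,axis=1)+ (st[1:,4]<4)*50)
    return ce[i]+[u-r,v-r],st[i,4]
E
python3 - <<'E'
from h import *
T=load('pics/top0.npz');S=load('pics/scene0.npz');k=.64
im=T['image'][:,:,::-1]
a=cv2.resize(im[130:250,160:240],None,fx=5,fy=5,interpolation=cv2.INTER_CUBIC)
b=cv2.resize(im[145:245,260:390],(390,300),interpolation=cv2.INTER_CUBIC)
s=S['image'][:,:,::-1];d=cv2.resize(s[145:205,300:378],(390,300),interpolation=cv2.INTER_CUBIC)
cv2.imwrite('pics/crop1.png',np.hstack([a,np.vstack([b,d])]))
for nm,uv,z in [('o1',(297,243),.106),('o2',(292,270),.106),('n1',(473,271),.137),('n2',(520,288),.137),('n3',(570,303),.137)]:
    p,A=ring(T,np.array(uv)*k);print(nm,p,A,ray(T,p,z))
for nm,uv,z in [('o',(496,240),.106),('o',(512,257),.106),('n1',(371,317),.137),('n2',(323,335),.137),('n3',(274,352),.137)]:
    p,A=ring(S,np.array(uv)*k);print('S',nm,p,A,ray(S,p,z))
g=T['image'].min(2)
print([ray(T,np.array(q)*k,.014) for q in [(264,214),(349,214),(351,382),(263,382)]])
print('line',[ray(T,np.array(q)*k,.006) for q in [(267,296),(348,297)]])
E
```

```text
o1 [188.71428571 155.91428571] 70 [0.60447478 0.19005582]
o2 [186.89552239 172.20895522] 67 [0.55959718 0.19246554]
n1 [301.97058824 173.05882353] 68 [ 0.56040402 -0.11230724]
n2 [333.41558442 183.25974026] 77 [ 0.53588017 -0.19441355]
n3 [364.60810811 193.82432432] 74 [ 0.51053163 -0.27535415]
S o [318.06666667 147.66666667] 30 [0.54264384 0.21084567]
S o [333.41666667 157.83333333] 12 [0.60141293 0.21582667]
S n1 [236.78846154 202.07692308] 52 [ 0.56040508 -0.11434585]
S n2 [206.2962963  212.61111111] 54 [ 0.5352332  -0.19544197]
S n3 [174.6557377  223.60655738] 61 [ 0.51019129 -0.27675939]
[array([0.6821924 , 0.26747467]), array([0.6873001 , 0.10662864]), array([0.37180483, 0.09004857]), array([0.36734395, 0.24957793])]
line [array([0.52650366, 0.25381342]), array([0.5291249 , 0.10258417])]
```

View pics/crop1.png

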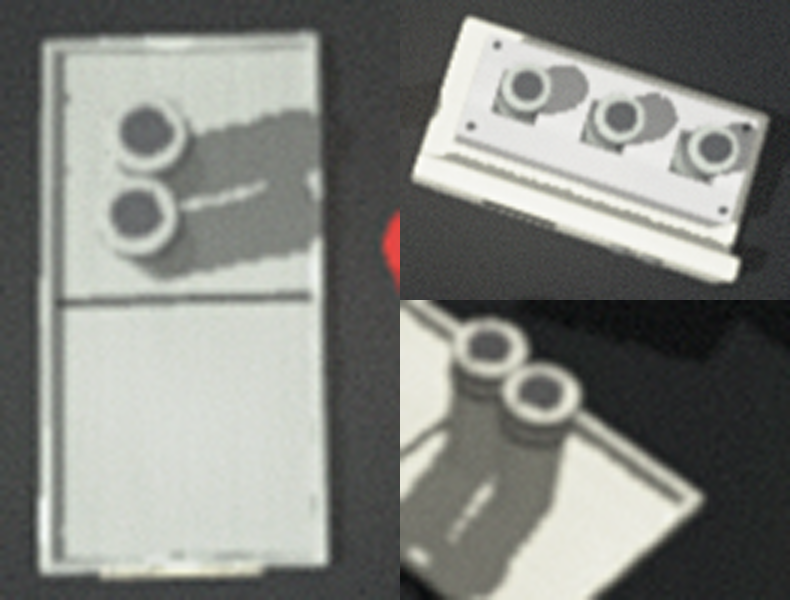

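```bash
python3 - <<'E'
from h import *
T=load('pics/top0.npz');S=load('pics/scene0.npz')
for uv in [(318,154.5),(328,163.5)]:
    p,A=ring(S,np.array(uv),5);print('S',p,A,ray(S,p,.106))
def quad(c,box,z,th):
    x0,y0,x1,y1=box;g=c['image'].min(2)[y0:y1,x0:x1]
    m=cv2.morphologyEx((g>th).astype(np.uint8),cv2.MORPH_CLOSE,np.ones((9,9)))
    ct=max(cv2.findContours(m,0,1)[0],key=cv2.contourArea)
    P=ct[:,0].astype(float)+[x0,y0]
    W=np.array([ray(c,p,z) for p in P]);r=cv2.minAreaRect(W.astype(np.float32));return W,r
W,r=quad(T,(160,125,235,255),.012,110);print('tray',r)
# fit the two long sides and ends
ctr=np.array(r[0])
for th in (0.03,):
    d=W-ctr
    for nm,sel,i in [('left',(d[:,1]>.05)&(abs(d[:,0])<.12),0),('right',(d[:,1]<-.05)&(abs(d[:,0])<.12),0),('back',(d[:,0]>.13)&(abs(d[:,1])<.05),1),('front',(d[:,0]<-.13)&(abs(d[:,1])<.05),1)]:
        q=W[sel];s,b=np.polyfit(q[:,i]-ctr[i],q[:,1-i],1);print(nm,sel.sum(),round(s,4),round(b,4))
g=cv2.cvtColor(T['image'],cv2.COLOR_RGB2GRAY).astype(float)
L=[]
for u in range(178,220):
    col=g[183:198,u];w=np.clip(np.median(col)-10-col,0,None)
    if w.sum()>0:L.append(ray(T,(u,183+(w*np.arange(15)).sum()/w.sum()),.006))
L=np.array(L);s,b=np.polyfit(L[:,1]-ctr[1],L[:,0],1);print('line dx/dy',s,'x at ctr y',b,len(L))
s,b=np.polyfit([-.085,0,.085],[[.5104,-.2761],[.5356,-.1949],[.5604,-.1133]],1);print('block y axis',s,np.arctan2(-s[0],s[1]),b)
E
```

```text
S [317.56 153.92] 25 [0.55972474 0.19154438]
S [327.72222222 162.97222222] 36 [0.60453596 0.1885348 ]
tray ((0.5270098447799683, 0.18042412400245667), (0.3193894326686859, 0.16659362614154816), 3.352667808532715)
left 82 0.0613 0.2611
right 82 0.0607 0.0984
back 34 -0.0318 0.6854
front 35 -0.0407 0.3688
line dx/dy -0.030163972929680052 x at ctr y 0.532435864851847 42
block y axis [0.29411765 0.95764706] -0.29798088638990455 [ 0.53546667 -0.19476667]
```

```bash
cat >> h.py <<'E'
def plan(tgt,yaxis_deg):
    """print shift/turn units from present pose to TCP tgt with tool y along world yaw yaxis_deg (mod 180)"""
    from workcell import ctrl
    s=ctrl.read_state();R=np.array(s['orientation']);p=np.array(s['tool_pos'])
    d=R.T@(np.array(tgt)-p)/.03
    y=np.degrees(np.arctan2(R[1,1],R[0,1]));t=-((yaxis_deg-y+90)%180-90)/6
    print('t',round(s['time_s'],2),'pos',np.round(p,4),'yaw',round(y,1),'j6',round(s['joint_positions'][5],2),'| shift',np.round(d,3),'turn',round(t,2),'F',np.round(s['contact_force'],1),'gap',round(s['finger_gap'],4))
E
python3 -c "
from h import *
plan([.5,.1,.24],-86.8)"
```

```text
t 0.1 pos [ 0.2368 -0.5779  0.222 ] yaw -67.7 j6 -0.02 | shift [ 16.685 -17.584  -0.575] turn 3.18 F [-0.  -0.1 -0.6] gap 0.0876
```

```bash
python3 -m inch '[[1,[16.7,-17.6,-0.6],3.2],[1,[16.7,-17.6,-0.6],3.2],[1,[16.7,-17.6,-0.6],3.2],[1,[16.7,-17.6,-0.6],3.2],[1,[16.7,-17.6,-0.6],3.2],[1,[16.7,-17.6,-0.6],3.2],[1,[16.7,-17.6,-0.6],3.2],[1,[16.7,-17.6,-0.6],3.2],[1,[16.7,-17.6,-0.6],3.2],[1,[16.7,-17.6,-0.6],3.2]]'; python3 -c "
from h import *
plan([.5,.18,.29],-86.8)"
```

```text
time_s: 0.93
tool_pos: [0.3877, -0.1881, 0.233]
orientation: [[0.999, 0.053, -0.0], [0.053, -0.999, 0.0], [-0.0, -0.0, -1.0]]
contact_force: [0.2, -1.4, -0.4]
finger_gap: 0.088
finger_force: 0.0
t 0.93 pos [ 0.3877 -0.1881  0.233 ] yaw -86.9 j6 1.04 | shift [  4.389 -12.052  -1.9  ] turn -0.02 F [ 0.2 -1.4 -0.4] gap 0.088
```

```bash
python3 -m inch '[[1,[4.4,-12,-1.9],0],[1,[4.4,-12,-1.9],0],[1,[4.4,-12,-1.9],0],[1,[4.4,-12,-1.9],0],[1,[4.4,-12,-1.9],0],[1,[4.4,-12,-1.9],0],[1,[4.4,-12,-1.9],0],[1,[4.4,-12,-1.9],0],[1,[4.4,-12,-1.9],0],[1,[4.4,-12,-1.9],0]]'; python3 -m inch '[[1,[0,0,0],0],[1,[0,0,0],0],[1,[0,0,0],0]]'; python3 - <<'E'
from h import *
from workcell import ctrl
s=ctrl.read_state();c=ctrl.capture('wrist')
np.savez('pics/w1.npz',**c,R=s['orientation'],p=s['tool_pos'])
cv2.imwrite('pics/w1.png',cv2.resize(c['image'][:,:,::-1],(800,600),interpolation=cv2.INTER_CUBIC))
print(np.round(c['T_tool_cam'],3).tolist(),c['fx'])
plan([.56,.192,.15],-86.8)
E
```

```text
time_s: 1.77
tool_pos: [0.5016, 0.1812, 0.2908]
orientation: [[0.998, 0.057, 0.002], [0.057, -0.998, 0.002], [0.002, -0.002, -1.0]]
contact_force: [-0.1, 0.2, 0.0]
finger_gap: 0.0876
finger_force: 0.0
time_s: 2.02
tool_pos: [0.4994, 0.1753, 0.2893]
orientation: [[0.999, 0.053, -0.002], [0.053, -0.999, -0.001], [-0.002, 0.001, -1.0]]
contact_force: [-0.6, 0.3, -0.5]
finger_gap: 0.0878
finger_force: 0.0
[[-0.001, -0.97, -0.243, 0.067], [1.0, -0.001, -0.0, 0.0], [-0.0, -0.243, 0.97, -0.162], [0.0, 0.0, 0.0, 1.0]] 271.52599172467205
t 2.07 pos [0.4994 0.175  0.2894] yaw -87.0 j6 1.83 | shift [ 2.052 -0.462  4.644] turn -0.03 F [-0.6 -0.5  0.5] gap 0.0879
```

View pics/w1.png

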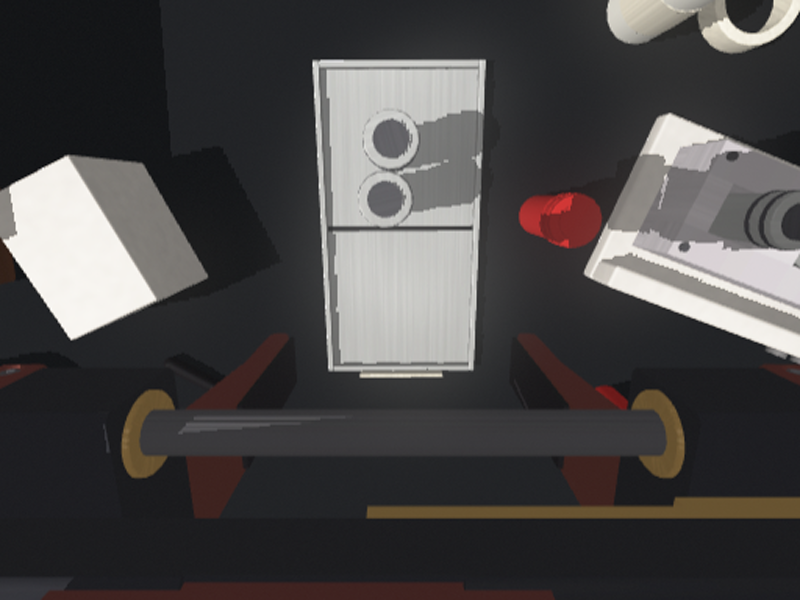

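```bash
cat >> h.py <<'E'
def wcam(f):
    """wrist npz -> same form as fixed cameras"""
    c=load(f);M=np.eye(4);M[:3,:3]=c['R'];M[:3,3]=c['p'];W=np.linalg.inv(M@c['T_tool_cam'])
    c['rvec']=cv2.Rodrigues(W[:3,:3])[0];c['tvec']=W[:3,3];return c
def snap(n):
    from workcell import ctrl
    s=ctrl.read_state();c=ctrl.capture(n)
    if n=='wrist':c=dict(c,R=s['orientation'],p=s['tool_pos'])
    f=f'pics/{n}_{s["time_s"]:.2f}.npz';np.savez(f,**c);return wcam(f) if n=='wrist' else load(f)
E
python3 - <<'E'
from h import *
c=wcam('pics/w1.npz');k=.64
for uv in [(330,228),(401,228),(473,228)]:print('line',ray(c,np.array(uv)*k,.006))
for uv in [(315,60),(486,60),(473,370),(330,370)]:print('corner',ray(c,np.array(uv)*k,.014))
for uv in [(389,138),(385,199)]:
    p,A=ring(c,np.array(uv)*k,11);print(p,A,ray(c,p,.106))
E
```

```text
line [0.52627248 0.25139228]
line [0.53010241 0.17782953]
line [0.53398769 0.10320343]
corner [0.68098914 0.26562027]
corner [0.68931736 0.10684229]
corner [0.37922099 0.090094  ]
corner [0.37103771 0.24846485]
[239.   88.5] 4 [0.6051317  0.20260779]
[243.38095238 118.14285714] 21 [0.57119952 0.19602974]
```

```bash
python3 -m inch '[[1,[2.03,-0.5,0],0],[1,[2.03,-0.5,2],0],[1,[2.03,-0.5,4],0],[1,[2.03,-0.5,5],0],[1,[2.03,-0.5,6],0],[1,[2.03,-0.5,6.7],0],[1,[2.03,-0.5,7.2],0],[1,[2.03,-0.5,7.2],0],[1,[2.03,-0.5,7.2],0]]'; python3 -c "
from h import *
plan([.5597,.192,.072],-87)"
```

```text
time_s: 2.82
tool_pos: [0.5597, 0.1933, 0.0735]
orientation: [[0.999, 0.052, -0.002], [0.052, -0.999, -0.001], [-0.002, 0.001, -1.0]]
contact_force: [0.9, 0.0, -0.1]
finger_gap: 0.0879
finger_force: 0.0
t 2.82 pos [0.5597 0.1933 0.0735] yaw -87.0 j6 1.83 | shift [-0.003  0.042  0.051] turn -0.0 F [ 0.9  0.  -0.1] gap 0.0879
```

```bash
python3 -m inch '[[0,[0,0,0],0],[0,[0,0,0],0],[0,[0,0,0],0],[0,[0,0,0],0],[0,[0,0,0],0],[0,[0,0,0],0],[0,[0,0,-0.7],0],[0,[0,0,-0.7],0]]'; python3 -c "
from h import *
plan([.430,.1727,.0735],-87)"
```

```text
time_s: 3.48
tool_pos: [0.5614, 0.1953, 0.0971]
orientation: [[0.999, 0.054, 0.003], [0.054, -0.999, 0.001], [0.003, -0.001, -1.0]]
contact_force: [0.4, 0.6, -1.8]
finger_gap: 0.0433
finger_force: 30.0
t 3.48 pos [0.5614 0.1953 0.0971] yaw -86.9 j6 1.83 | shift [-4.416  0.516  0.775] turn 0.01 F [ 0.4  0.6 -1.8] gap 0.0433
```

```bash
python3 -m inch '[[0,[-1,0.1,0],0],[0,[-2,0.2,0],0],[0,[-3,0.3,0],0],[0,[-4,0.45,0],0],[0,[-4.4,0.5,0],0],[0,[-4.4,0.5,0],0],[0,[-4.4,0.5,0.4],0],[0,[-4.4,0.5,0.65],0],[0,[-4.4,0.5,0.71],0],[0,[-4.4,0.5,0.71],0]]'; python3 -c "
from h import *
plan([.430,.1727,.0735],-87)"
```

```text
time_s: 4.32
tool_pos: [0.4345, 0.1742, 0.0767]
orientation: [[0.998, 0.054, 0.01], [0.054, -0.999, 0.003], [0.01, -0.002, -1.0]]
contact_force: [-0.5, -2.6, 31.5]
finger_gap: 0.0435
finger_force: 29.9
t 4.32 pos [0.4345 0.1742 0.0767] yaw -86.9 j6 1.87 | shift [-0.152  0.042  0.104] turn 0.02 F [-0.5 -2.6 31.5] gap 0.0435
```

```bash
python3 -m inch '[[0,[0,0,-0.06],0],[0,[0,0,-0.06],0],[0.9,[0,0,-0.06],0],[1,[0,0,-0.06],0],[1,[0,0,-0.06],0],[1,[0,0,-0.06],0],[1,[0,0,-2.5],0],[1,[0,0,-2.5],0],[1,[0,0,-2.5],0]]'; python3 -c "
from h import *
plan([.6045,.1893,.074],-87)"
```

```text
time_s: 5.07
tool_pos: [0.4322, 0.1738, 0.1527]
orientation: [[0.999, 0.054, 0.007], [0.054, -0.999, 0.002], [0.007, -0.002, -1.0]]
contact_force: [1.2, 0.4, 0.8]
finger_gap: 0.0856
finger_force: 0.0
t 5.07 pos [0.4322 0.1738 0.1527] yaw -86.9 j6 1.87 | shift [ 5.746 -0.2    2.663] turn 0.01 F [1.2 0.4 0.8] gap 0.0856
```

```bash
python3 - <<'E'
from h import *
S=snap('scene');p,A=ring(S,np.array((328,163)),6);print(p,A,ray(S,p,.106))
p=proj(S,[.432,.174,.106])[0];print(p);p,A=ring(S,p,6);print(p,A,ray(S,p,.106))
E
python3 -m inch '[[1,[5.75,-0.2,-0.4],0],[1,[5.75,-0.2,-0.4],0],[1,[5.75,-0.2,-0.4],0],[1,[5.75,-0.2,-0.4],0],[1,[5.75,-0.2,0],0],[1,[5.75,-0.2,0],0]]'; python3 -c "
from h import *
plan([.6045,.1893,.074],-87)"
```

```text
[327.61904762 163.        ] 21 [0.60441445 0.18822863]
[284.33260669 133.68635359]
[283.29333333 130.53333333] 75 [0.41958498 0.18091625]
time_s: 5.62
tool_pos: [0.602, 0.1876, 0.1454]
orientation: [[0.999, 0.053, -0.002], [0.053, -0.999, -0.001], [-0.002, 0.001, -1.0]]
contact_force: [-0.4, -0.3, -0.8]
finger_gap: 0.0874
finger_force: 0.0
t 5.62 pos [0.602  0.1876 0.1454] yaw -87.0 j6 1.8 | shift [ 0.093 -0.055  2.381] turn 0.0 F [-0.4 -0.3 -0.8] gap 0.0874
```

Descend and grip the second old canister, lift.

```bash
python3 -m inch '[[1,[0.06,0,1],0],[1,[0.06,0,2],0],[1,[0.06,0,2.38],0],[1,[0.06,0,2.38],0],[0,[0.06,0,2.38],0],[0,[0.06,0,2.38],0],[0,[0.06,0,2.38],0],[0,[0.06,0,2.38],0],[0,[0.06,0,2.38],0],[0,[0.06,0,2.38],0]]'; python3 -m inch '[[0,[0,0,-0.7],0],[0,[0,0,-0.7],0],[0,[0,0,-0.7],0]]';python3 -c "
from h import *
plan([.485,.1756,.074],-87)"
```

```text
time_s: 6.45
tool_pos: [0.6033, 0.1882, 0.0781]
orientation: [[0.999, 0.054, 0.001], [0.054, -0.999, 0.0], [0.001, -0.0, -1.0]]
contact_force: [0.2, -0.1, -0.6]
finger_gap: 0.0514
finger_force: 0.0
time_s: 6.7
tool_pos: [0.6036, 0.1882, 0.0989]
orientation: [[0.999, 0.054, 0.002], [0.054, -0.999, 0.001], [0.002, -0.0, -1.0]]
contact_force: [0.8, 0.4, -0.5]
finger_gap: 0.043
finger_force: 30.0
t 6.7 pos [0.6036 0.1882 0.0989] yaw -86.9 j6 1.8 | shift [-3.973  0.209  0.823] turn 0.01 F [ 0.8  0.4 -0.5] gap 0.043
```

```bash
python3 - <<'E'
from h import *
S=snap('scene')
cv2.imwrite('pics/s2.png',cv2.resize(S['image'][120:210,250:370,::-1],(800,600),interpolation=cv2.INTER_CUBIC))
E
```

```text
(no output)
```

View pics/s2.png

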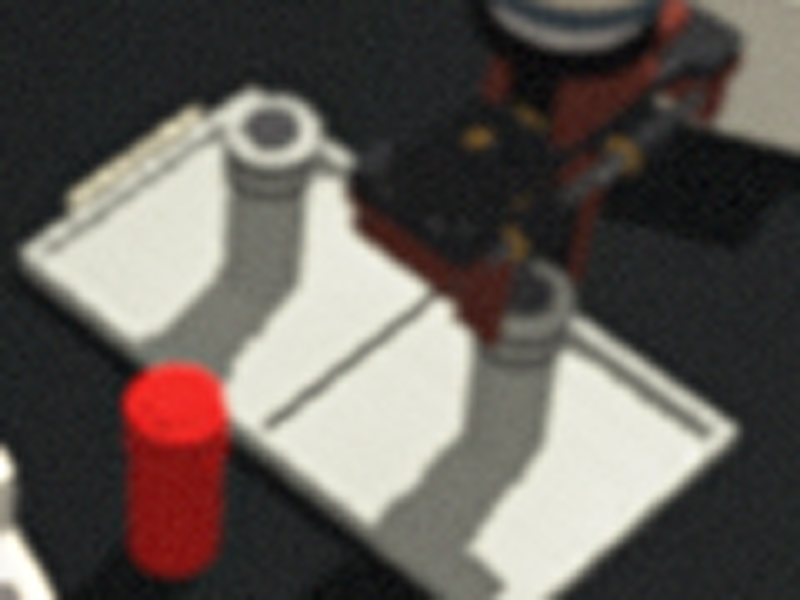

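```bash
python3 -m inch '[[1,[0,0,0],0],[1,[0,0,0],0],[1,[0,0,0],0],[1,[0,0,0.83],0],[1,[0,0,0.83],0],[1,[0,0,0.83],0],[0,[0,0,0.83],0],[0,[0,0,0.83],0],[0,[0,0,0.83],0],[0,[0,0,0.83],0]]'; python3 -m inch '[[0,[0,0,0],0],[0,[0,0,0],0],[0,[0,0,0],0],[0,[0,0,-0.7],0],[0,[0,0,-0.7],0],[0,[0,0,-0.7],0]]';python3 -c "
from h import *
plan([.485,.1756,.074],-87)
S=snap('scene');p,A=ring(S,(328,161),6);print(p,A)"
```

```text
time_s: 7.58
tool_pos: [0.6034, 0.1882, 0.0741]
orientation: [[0.999, 0.054, 0.001], [0.054, -0.999, 0.0], [0.001, -0.0, -1.0]]
contact_force: [0.7, 0.1, -0.2]
finger_gap: 0.0598
finger_force: 0.0
time_s: 8.08
tool_pos: [0.6035, 0.1882, 0.0948]
orientation: [[0.999, 0.054, 0.002], [0.054, -0.999, 0.0], [0.002, -0.0, -1.0]]
contact_force: [0.7, 0.2, -3.8]
finger_gap: 0.044
finger_force: 30.0
t 8.08 pos [0.6035 0.1882 0.0948] yaw -86.9 j6 1.8 | shift [-3.97   0.208  0.688] turn 0.01 F [ 0.7  0.2 -3.8] gap 0.044
[330.22222222 156.61111111] 18
```

Lifted now (weight −3.8 N, ring moved up).

```bash
python3 -m inch '[[0,[-1,0.05,0],0],[0,[-2,0.1,0],0],[0,[-3,0.15,0],0],[0,[-3.9,0.2,0],0],[0,[-3.97,0.2,0],0],[0,[-3.97,0.2,0],0],[0,[-3.97,0.2,0.4],0],[0,[-3.97,0.2,0.6],0],[0,[-3.97,0.2,0.66],0],[0,[-3.97,0.2,0.66],0]]'; python3 -m inch '[[0,[0,0,0],0],[0.9,[0,0,0],0],[1,[0,0,0],0],[1,[0,0,0],0],[1,[0,0,0],0],[1,[0,0,-3],0],[1,[0,0,-3],0],[1,[0,0,-3],0],[1,[0,0,-3],0]]';python3 -c "
from h import *
plan([.5604,-.1133,.20],-107)"
```

```text
time_s: 8.97
tool_pos: [0.4851, 0.1757, 0.0741]
orientation: [[0.999, 0.053, -0.0], [0.053, -0.999, -0.0], [-0.0, 0.0, -1.0]]
contact_force: [1.1, -1.3, -3.2]
finger_gap: 0.0436
finger_force: 30.0
time_s: 9.72
tool_pos: [0.4865, 0.1764, 0.1677]
orientation: [[0.999, 0.054, 0.006], [0.054, -0.999, 0.002], [0.007, -0.002, -1.0]]
contact_force: [0.0, 0.0, 0.3]
finger_gap: 0.0873
finger_force: 0.0
t 9.72 pos [0.4865 0.1764 0.1677] yaw -86.9 j6 1.84 | shift [ 1.948  9.774 -1.083] turn 3.35 F [0.  0.  0.3] gap 0.0873
```

```bash
python3 -m inch '[[1,[1,9,-3.2],3.3],[1,[1,9,-3.2],3.3],[1,[1,9,-3.2],3.3],[1,[1,9,-3.2],3.3],[1,[1,9,-3.2],3.3],[1,[1,9,-3.2],3.3],[1,[1,9,-3.2],3.3],[1,[1,9,-3.2],3.3],[1,[1,9,-3.2],3.3],[1,[1,9,-3.2],3.3]]';python3 -m inch '[[1,[0,0,0],0],[1,[0,0,0],0],[1,[0,0,0],0]]'; python3 - <<'E'
from h import *
c=snap('wrist')
cv2.imwrite('pics/w2.png',cv2.resize(c['image'][:,:,::-1],(800,600),interpolation=cv2.INTER_CUBIC))
np.save('pics/w2n.npy',0)
print(proj(c,[[.5604,-.1133,.137],[.5356,-.1949,.137],[.5104,-.2761,.137]])/.64)
T=snap('top')
for u in [(188.7-60,0)]:pass
for P in [(.4325,.1735,.106),(.4855,.1757,.106)]:
    q=proj(T,P)[0];p,A=ring(T,q,6);print(q,p,A,ray(T,p,.106))
plan([.5604,-.1133,.20],-125)
E
ls -t pics | head -3
```

```text
time_s: 10.55
tool_pos: [0.5277, -0.0919, 0.259]
orientation: [[0.957, -0.288, -0.003], [-0.288, -0.957, 0.001], [-0.003, -0.0, -1.0]]
contact_force: [0.2, 0.6, -0.3]
finger_gap: 0.0882
finger_force: 0.0
time_s: 10.8
tool_pos: [0.5284, -0.091, 0.2599]
orientation: [[0.958, -0.286, -0.001], [-0.286, -0.958, 0.0], [-0.001, -0.0, -1.0]]
contact_force: [0.3, -0.3, -0.1]
finger_gap: 0.0879
finger_force: 0.0
[[420.92081483 238.75578639]
 [548.6227349  239.25291132]
 [675.73329618 240.49758318]]
[191.43161012 219.84518788] [192.         216.71929825] 57 [0.44075977 0.17244877]
[191.6755382  199.82450848] [191.60377358 196.67924528] 53 [0.49389495 0.17634018]
t 10.9 pos [ 0.5286 -0.0914  0.2603] yaw -106.6 j6 1.67 | shift [1.225 0.396 2.009] turn 3.06 F [-0.2 -0.4  0.9] gap 0.0883
top_10.85.npz
w2n.npy
w2.png
```

View pics/w2.png

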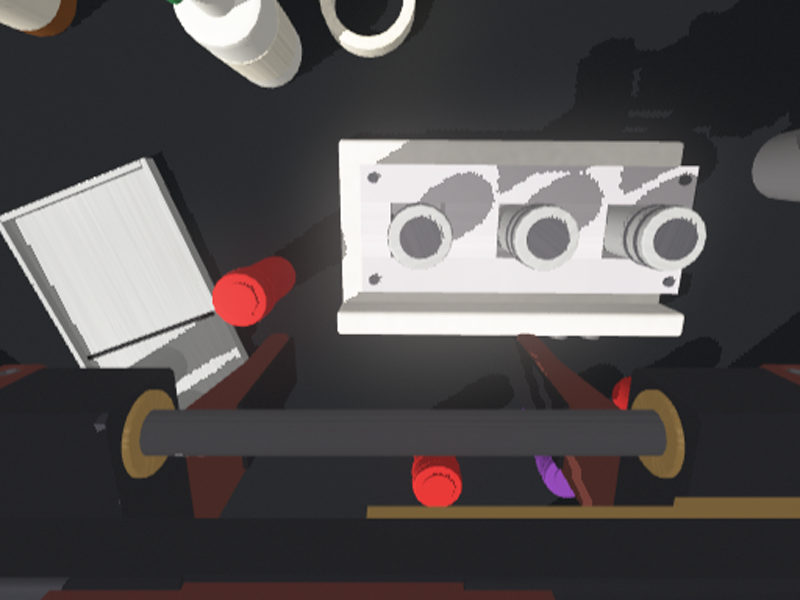

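```bash
python3 -m inch '[[0.7,[1.2,0.4,0],3],[0.7,[1.2,0.4,0],3],[0.7,[1.2,0.4,0],3],[0.7,[1.2,0.4,0],3],[0.7,[1.2,0.4,2],3],[0.7,[1.2,0.4,2],3],[0.7,[1.2,0.4,2],3]]';python3 -c "
from h import *
plan([.5604,-.1128,.1033],-125)"
```

```text
time_s: 11.48
tool_pos: [0.5568, -0.1131, 0.1967]
orientation: [[0.824, -0.567, -0.007], [-0.567, -0.824, 0.002], [-0.007, 0.003, -1.0]]
contact_force: [-0.5, -0.5, 0.1]
finger_gap: 0.0615
finger_force: 0.0
t 11.48 pos [ 0.5568 -0.1131  0.1967] yaw -124.6 j6 1.95 | shift [ 0.114 -0.085  3.111] turn 0.07 F [-0.5 -0.5  0.1] gap 0.0615
```

```bash
python3 -m inch '[[0.7,[0.05,-0.03,1],0],[0.7,[0.05,-0.03,2],0],[0.7,[0.05,-0.03,2.8],0],[0.7,[0.05,-0.03,3.05],0],[0.7,[0.05,-0.03,3.05],0],[0.7,[0.05,-0.03,3.05],0],[0.7,[0.05,-0.03,3.05],0]]';python3 -c "
from h import *
plan([.5604,-.1128,.1033],-125)"
```

```text
time_s: 12.07
tool_pos: [0.563, -0.1145, 0.1111]
orientation: [[0.822, -0.569, 0.003], [-0.569, -0.822, -0.001], [0.003, -0.001, -1.0]]
contact_force: [1.0, -0.0, 0.2]
finger_gap: 0.0616
finger_force: 0.0
t 12.07 pos [ 0.563  -0.1145  0.1111] yaw -124.7 j6 1.95 | shift [-0.104  0.003  0.258] turn 0.05 F [ 1.  -0.   0.2] gap 0.0616
```

```bash
python3 -m inch '[[0.7,[-0.06,0,0.08],0],[0.7,[-0.06,0,0.08],0],[0.7,[-0.06,0,0.08],0]]';python3 -c "
from h import *
plan([.5604,-.1128,.1033],-125)"
```

```text
time_s: 12.32
tool_pos: [0.5603, -0.1133, 0.1075]
orientation: [[0.822, -0.569, 0.001], [-0.569, -0.822, -0.0], [0.001, -0.0, -1.0]]
contact_force: [-0.6, -0.7, 0.3]
finger_gap: 0.062
finger_force: 0.0
t 12.32 pos [ 0.5603 -0.1133  0.1075] yaw -124.7 j6 1.96 | shift [-0.007 -0.014  0.14 ] turn 0.05 F [-0.6 -0.7  0.3] gap 0.062
```

Good centring. Lower a touch, close, then the first twist with a slight rise.

```bash
python3 -m inch '[[0.7,[0,0,0.12],0],[0,[0,0,0.12],0],[0,[0,0,0.12],0],[0,[0,0,0.12],0],[0,[0,0,0.12],0],[0,[0,0,0.12],0],[0,[0,0,0.12],0]]';python3 -c "
from h import *
plan([.5604,-.1128,.1033],-125)"
python3 -m inch '[[0,[0,0,0],-1.1],[0,[0,0,0],-2.2],[0,[0,0,-0.01],-3.3],[0,[0,0,-0.02],-4.4],[0,[0,0,-0.035],-5.5],[0,[0,0,-0.05],-6.6],[0,[0,0,-0.065],-7.7],[0,[0,0,-0.08],-8.8],[0,[0,0,-0.095],-9.9],[0,[0,0,-0.11],-11]]';python3 -c "
from h import *
plan([.5604,-.1128,.1033],-125)
from workcell import ctrl
print(ctrl.read_state()['ft_torque'])"
```

```text
time_s: 12.9
tool_pos: [0.5602, -0.113, 0.103]
orientation: [[0.822, -0.57, 0.0], [-0.57, -0.822, 0.0], [0.0, -0.0, -1.0]]
contact_force: [1.7, 2.1, -0.2]
finger_gap: 0.0437
finger_force: 30.0
t 12.9 pos [ 0.5602 -0.113   0.103 ] yaw -124.7 j6 1.96 | shift [ 0.    -0.009 -0.009] turn 0.05 F [ 1.7  2.1 -0.2] gap 0.0437
time_s: 13.73
tool_pos: [0.5589, -0.1126, 0.1049]
orientation: [[0.853, 0.522, -0.002], [0.522, -0.853, 0.002], [-0.001, -0.003, -1.0]]
contact_force: [2.6, 2.4, -11.6]
finger_gap: 0.0436
finger_force: 30.0
t 13.73 pos [ 0.5589 -0.1126  0.1049] yaw -58.5 j6 0.8 | shift [0.04  0.031 0.054] turn 11.08 F [  2.6   2.4 -11.6] gap 0.0436
[ 0.43505715 -0.42796207 -0.85214426]
```

```bash
R='no'; python3 -m inch '[[0,[0,0,-0.01],-1.1],[0,[0,0,-0.02],-2.2],[0,[0,0,-0.03],-3.3],[0,[0,0,-0.045],-4.4],[0,[0,0,-0.055],-5.5],[0,[0,0,-0.07],-6.6],[0,[0,0,-0.08],-7.7],[0,[0,0,-0.095],-8.8],[0,[0,0,-0.11],-9.9],[0,[0,0,-0.12],-11]]' | grep -E 'tool_pos|contact'
python3 -m inch '[[0,[0,0,-0.01],-1.1],[0,[0,0,-0.02],-2.2],[0,[0,0,-0.03],-3.3],[0,[0,0,-0.045],-4.4],[0,[0,0,-0.055],-5.5],[0,[0,0,-0.07],-6.6],[0,[0,0,-0.08],-7.7],[0,[0,0,-0.095],-8.8],[0,[0,0,-0.11],-9.9],[0,[0,0,-0.12],-11]]' | grep -E 'tool_pos|contact'
python3 - <<'E'
from h import *
plan([.5604,-.1128,.1033],-125)
S=snap('scene')
cv2.imwrite('pics/s3.png',cv2.resize(S['image'][170:290,130:290,::-1],(800,600),interpolation=cv2.INTER_CUBIC))
E
```

```text
tool_pos: [0.5591, -0.1126, 0.1084]
contact_force: [1.9, 2.8, -11.3]
tool_pos: [0.5613, -0.1131, 0.112]
contact_force: [10.5, 1.8, -18.3]
t 15.4 pos [ 0.5613 -0.1131  0.112 ] yaw 73.4 j6 -1.5 | shift [0.033 0.    0.29 ] turn 3.07 F [ 10.5   1.8 -18.3] gap 0.0439
```

View pics/s3.png

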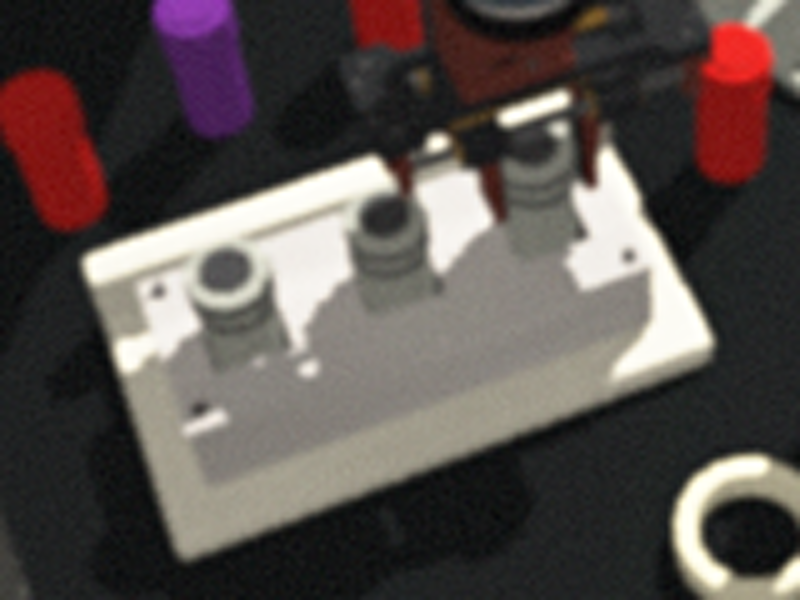

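```bash
python3 -m inch '[[0,[0,0,0],1.1],[0,[0,0,0],2.2],[0,[0,0,-0.01],3.3],[0,[0,0,-0.025],4.4],[0,[0,0,-0.035],5.5],[0,[0,0,-0.05],6.6],[0,[0,0,-0.06],7.7],[0,[0,0,-0.075],8.8],[0,[0,0,-0.085],9.9],[0,[0,0,-0.1],11]]' | grep -E 'tool_pos|contact'
python3 -m inch '[[0,[0,0,-0.01],1.1],[0,[0,0,-0.02],2.2],[0,[0,0,-0.03],3.3],[0,[0,0,-0.045],4.4],[0,[0,0,-0.055],5.5],[0,[0,0,-0.07],6.6],[0,[0,0,-0.08],7.7],[0,[0,0,-0.095],8.8],[0,[0,0,-0.11],9.9],[0,[0,0,-0.12],11]]' | grep -E 'tool_pos|contact'
python3 -m inch '[[0,[0,0,-0.01],1.1],[0,[0,0,-0.02],2.2],[0,[0,0,-0.03],3.3],[0,[0,0,-0.045],4.4],[0,[0,0,-0.055],5.5],[0,[0,0,-0.07],6.6],[0,[0,0,-0.08],7.7],[0,[0,0,-0.095],8.8],[0,[0,0,-0.11],9.9],[0,[0,0,-0.12],11]]' | grep -E 'tool_pos|contact'
python3 -c "
from h import *
plan([.5604,-.1128,.1033],-125)"
```

```text
tool_pos: [0.5583, -0.1167, 0.1156]
contact_force: [-6.1, -24.0, -5.4]
tool_pos: [0.5457, -0.1207, 0.1193]
contact_force: [-51.2, -35.6, 37.1]
tool_pos: [0.5376, -0.1077, 0.1201]
contact_force: [-59.4, 19.9, 39.3]
t 17.95 pos [ 0.5376 -0.1077  0.1201] yaw -125.0 j6 1.96 | shift [ 0.745 -0.305  0.521] turn -0.0 F [-59.4  19.9  39.3] gap 0.0003
```

```bash
python3 - <<'E'
from h import *
S=snap('scene')
a=cv2.resize(S['image'][170:290,130:290,::-1],(400,300),interpolation=cv2.INTER_CUBIC)
T=snap('top');b=cv2.resize(T['image'][130:250,240:400,::-1],(400,300),interpolation=cv2.INTER_CUBIC)
c=snap('wrist');d=cv2.resize(c['image'][:,:,::-1],(400,300),interpolation=cv2.INTER_AREA)
cv2.imwrite('pics/m4.png',np.vstack([np.hstack([a,b]),np.hstack([d,d*0])]))
from workcell import ctrl
s=ctrl.read_state();print(s['ft_torque'],s['orientation'],s['contact_force'])
E
```

```text
[ 2.77619115 10.6084874   0.18729239] [[ 0.82083632 -0.56923392 -0.04690917]
 [-0.56942823 -0.82197503  0.01041804]
 [-0.04448847  0.01815989 -0.99884483]] [-61.83221637  15.42267825  42.02740031]
```

View pics/m4.png

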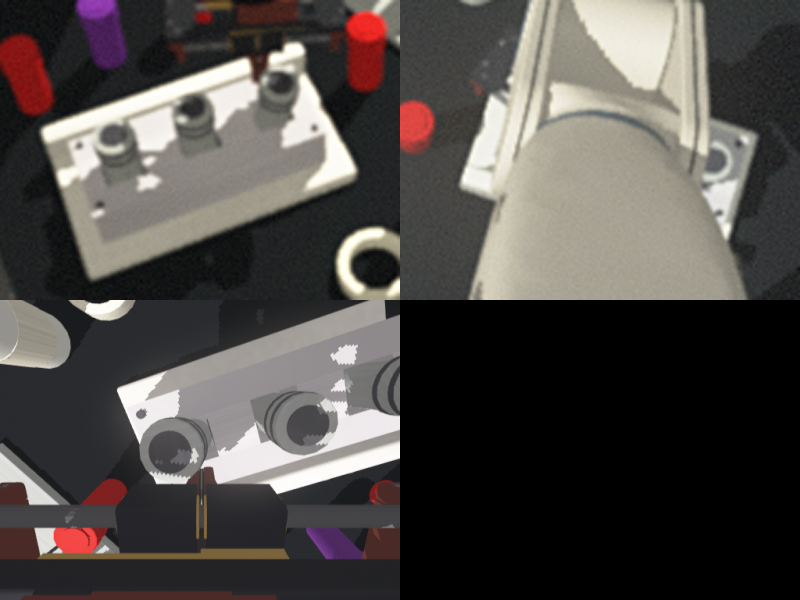

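```bash
python3 -m inch '[[0,[-0.4,0.15,0],0],[0,[-0.8,0.3,0],0],[0,[-1.05,0.4,0],0],[0,[-1.05,0.4,0],0]]' | grep -E 'pos|contact'
python3 -m inch '[[0,[0,0,-1],0],[0,[0,0,-2],0],[0,[0,0,-3],0],[0,[0,0,-4],0],[0,[0,0,-4.3],0],[0,[0,0,-4.3],0],[0,[0,0,-4.3],0]]' | grep -E 'pos|contact'
python3 -m inch '[[0.7,[-1.5,0,0],-4],[0.7,[-1.5,0,0],-4],[0.7,[-1.5,0,0],-4],[0.7,[-1.5,0,0],-4],[0.7,[-1.5,0,0],-4],[0.7,[-1.5,0,0],-4]]' | grep -E 'pos|contact'
python3 - <<'E'
from h import *
plan([.5604,-.1128,.1033],-107)
S=snap('scene')
a=cv2.resize(S['image'][170:290,130:290,::-1],(400,300),interpolation=cv2.INTER_CUBIC)
c=snap('wrist');d=cv2.resize(c['image'][50:242,128:384,::-1],(400,300),interpolation=cv2.INTER_AREA)
cv2.imwrite('pics/m5.png',np.hstack([a,d]))
print(proj(c,[[.5604,-.1128,.15],[.5358,-.1938,.137]]))
E
```

```text
tool_pos: [0.526, -0.105, 0.1238]
contact_force: [-0.3, -0.7, 0.6]
tool_pos: [0.5277, -0.1054, 0.2526]
contact_force: [0.8, 0.2, -1.2]
tool_pos: [0.4896, -0.0794, 0.2511]
contact_force: [-0.5, -0.5, -0.2]
t 19.52 pos [ 0.4896 -0.0794  0.2511] yaw -100.8 j6 1.57 | shift [2.54  0.649 4.92 ] turn 1.03 F [-0.5 -0.5 -0.2] gap 0.0372
[[278.42558102 113.65088264]
 [362.66023706 123.38663176]]
```

View pics/m5.png

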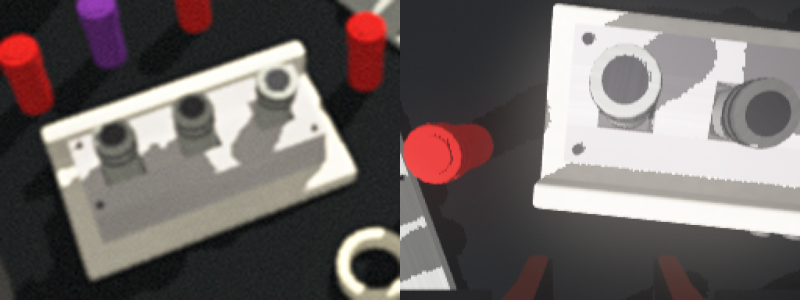

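```bash
cat >> h.py <<'E'
def tri(c1,p1,c2,p2):
    def P(c):
        K=np.array([[c['fx'],0,c['cx']],[0,c['fy'],c['cy']],[0,0,1.]])
        return K@np.c_[cv2.Rodrigues(np.asarray(c['rvec'],float))[0],np.asarray(c['tvec'],float).ravel()]
    X=cv2.triangulatePoints(P(c1),P(c2),np.float64(p1).reshape(2,1),np.float64(p2).reshape(2,1));return (X[:3]/X[3]).ravel()
E
ls pics/*19*; python3 - <<'E'
from h import *;import glob
S=load(glob.glob('pics/scene_19*')[0]);c=wcam(glob.glob('pics/wrist_19*')[0])
for n,s0,w0 in [('n1',(240.8,201.2),(272,102)),('n2',(207,213),(364,122))]:
    s,A=ring(S,s0,6);w,B=ring(c,w0,10)
    X=tri(S,s,c,w0);print(n,s,A,w,B,X,np.abs(proj(S,X)[0]-s).max(),ray(S,s,.137),ray(S,s,.15),ray(c,w0,.137),ray(c,w0,.15))
E
```

```text
pics/scene_19.52.npz
pics/wrist_19.57.npz
n1 [240.42372881 201.61016949] 59 [274.70588235  94.88235294] 17 [ 0.57137314 -0.10975045  0.14643976] 0.1514887199655277 [ 0.5654842  -0.10610055] [ 0.57326444 -0.11156269] [ 0.57246413 -0.10956448] [ 0.57170679 -0.10874316]
n2 [206.40983607 212.42622951] 61 [371.92592593 114.07407407] 27 [ 0.53629651 -0.1952063   0.13859507] 0.13307969789323693 [ 0.53495213 -0.19487576] [ 0.54317255 -0.19905803] [ 0.53687545 -0.1952223 ] [ 0.5377951  -0.19036463]
```

```bash
python3 -m inch '[[1,[2.65,0.6,0],-14],[1,[2.65,0.6,0],-14],[1,[2.65,0.6,0],-14],[1,[2.65,0.6,0],-14],[1,[2.65,0.6,0],-14],[1,[2.65,0.6,0],-14],[1,[2.65,0.6,0],-14],[1,[2.65,0.6,0],-14],[1,[2.65,0.6,0],-14],[1,[2.65,0.6,0],-14]]' | grep pos
python3 -m inch '[[1,[0,0,0],-2],[1,[0,0,0],-2],[1,[0,0,0],-2],[1,[0,0,0],-2]]'|grep pos
python3 -c "
from h import *
plan([.566,-.111,.113],-17)"
```

```text
tool_pos: [0.565, -0.1121, 0.2521]
tool_pos: [0.565, -0.1121, 0.2523]
t 20.78 pos [ 0.565  -0.1121  0.2523] yaw -17.3 j6 0.09 | shift [0.045 0.023 4.644] turn -0.05 F [ 0.3 -0.   0.1] gap 0.0884
```

```bash
python3 -m inch '[[1,[0.03,0.02,1],0],[1,[0.03,0.02,2],0],[1,[0.03,0.02,3],0],[1,[0.03,0.02,4],0],[1,[0.03,0.02,4.64],0],[1,[0.03,0.02,4.64],0],[1,[0.03,0.02,4.64],0]]' | grep -E 'pos|contact'
python3 -m inch '[[0,[0,0,0],0],[0,[0,0,0],0],[0,[0,0,0],0],[0,[0,0,0],0],[0,[0,0,0],0],[0,[0,0,0],0],[0,[0,0,0],0],[0,[0,0,0],0]]'
python3 -c "
from h import *
plan([.5604,-.1128,.113],-17)"
```

```text
tool_pos: [0.5654, -0.1113, 0.1128]
contact_force: [-0.1, -0.2, 0.8]
time_s: 22.03
tool_pos: [0.5664, -0.1117, 0.1142]
orientation: [[0.294, 0.956, 0.001], [0.956, -0.294, -0.001], [-0.0, 0.001, -1.0]]
contact_force: [-0.6, -2.4, 5.3]
finger_gap: 0.0449
finger_force: 30.0
t 22.03 pos [ 0.5664 -0.1117  0.1142] yaw -17.1 j6 0.08 | shift [-0.094 -0.182  0.039] turn -0.02 F [-0.6 -2.4  5.3] gap 0.0449
```

```bash
python3 -m inch '[[0,[-0.03,-0.06,0],0],[0,[-0.06,-0.12,0],0],[0,[-0.09,-0.18,0],0],[0,[-0.09,-0.18,0],0],[0,[-0.09,-0.18,0],0]]' 
python3 -m inch '[[0,[0,0,0],-1],[0,[0,0,0],-2],[0,[0,0,0],-3],[0,[0,0,0],-4],[0,[0,0,0],-3],[0,[0,0,0],-2],[0,[0,0,0],-1],[0,[0,0,0],0]]'
```

```text
time_s: 22.45
tool_pos: [0.5623, -0.1132, 0.1147]
orientation: [[0.294, 0.956, 0.005], [0.956, -0.294, -0.002], [0.0, 0.006, -1.0]]
contact_force: [4.4, -3.1, 3.4]
finger_gap: 0.0441
finger_force: 30.0
time_s: 23.12
tool_pos: [0.5608, -0.1115, 0.114]
orientation: [[0.298, 0.955, 0.002], [0.955, -0.298, 0.001], [0.001, 0.002, -1.0]]
contact_force: [4.3, 5.6, 3.9]
finger_gap: 0.0438
finger_force: 30.0
```

```bash
python3 -m inch '[[0,[0,0,0],-1.1],[0,[0,0,0],-2.2],[0,[0,0,-0.01],-3.3],[0,[0,0,-0.025],-4.4],[0,[0,0,-0.035],-5.5],[0,[0,0,-0.05],-6.6],[0,[0,0,-0.06],-7.7],[0,[0,0,-0.075],-8.8],[0,[0,0,-0.085],-9.9],[0,[0,0,-0.1],-11]]' | grep -E 'pos|contact|gap'
python3 -m inch '[[0.6,[0,0,0],0],[0.6,[0,0,0],0],[0.6,[0,0,0],0],[0,[0,0,0],0],[0,[0,0,0],0],[0,[0,0,0],0],[0,[0,0,0],0]]' | grep -E 'pos|contact|gap|force'
python3 -m inch '[[0,[0,0,0],1.1],[0,[0,0,0],2.2],[0,[0,0,-0.01],3.3],[0,[0,0,-0.025],4.4],[0,[0,0,-0.035],5.5],[0,[0,0,-0.05],6.6],[0,[0,0,-0.06],7.7],[0,[0,0,-0.075],8.8],[0,[0,0,-0.085],9.9],[0,[0,0,-0.1],11]]' | grep -E 'pos|contact|gap'
```

```text
tool_pos: [0.5578, -0.1111, 0.1147]
contact_force: [-0.0, 1.7, -8.7]
finger_gap: 0.0437
tool_pos: [0.5602, -0.1125, 0.1168]
contact_force: [-0.1, 0.4, 2.5]
finger_gap: 0.0431
finger_force: 30.0
tool_pos: [0.5591, -0.1122, 0.1183]
contact_force: [2.3, -1.4, -11.1]
finger_gap: 0.0437
```

```bash
python3 -m inch '[[0,[0,0,-0.01],1.1],[0,[0,0,-0.02],2.2],[0,[0,0,-0.03],3.3],[0,[0,0,-0.045],4.4],[0,[0,0,-0.055],5.5],[0,[0,0,-0.07],6.6],[0,[0,0,-0.08],7.7],[0,[0,0,-0.095],8.8],[0,[0,0,-0.11],9.9],[0,[0,0,-0.12],11]]' | grep -E 'pos|contact|gap'
python3 -m inch '[[0.6,[0,0,0],0],[0.6,[0,0,0],0],[0.6,[0,0,0],0],[0,[0,0,0],0],[0,[0,0,0],0],[0,[0,0,0],0],[0,[0,0,0],0]]' | grep -E 'pos|contact|gap|force'
python3 -m inch '[[0,[0,0,0],-1.1],[0,[0,0,0],-2.2],[0,[0,0,-0.01],-3.3],[0,[0,0,-0.025],-4.4],[0,[0,0,-0.035],-5.5],[0,[0,0,-0.05],-6.6],[0,[0,0,-0.06],-7.7],[0,[0,0,-0.075],-8.8],[0,[0,0,-0.085],-9.9],[0,[0,0,-0.1],-11]]' | grep -E 'pos|contact|gap'
python3 -m inch '[[0,[0,0,-0.01],-1.1],[0,[0,0,-0.02],-2.2],[0,[0,0,-0.03],-3.3],[0,[0,0,-0.045],-4.4],[0,[0,0,-0.055],-5.5],[0,[0,0,-0.07],-6.6],[0,[0,0,-0.08],-7.7],[0,[0,0,-0.095],-8.8],[0,[0,0,-0.11],-9.9],[0,[0,0,-0.12],-11]]' | grep -E 'pos|contact|gap'
```

```text
tool_pos: [0.559, -0.1124, 0.1217]
contact_force: [1.4, -2.7, -10.0]
finger_gap: 0.0432
tool_pos: [0.5603, -0.1123, 0.1235]
contact_force: [-1.0, 0.5, 1.7]
finger_gap: 0.0436
finger_force: 30.0
tool_pos: [0.5596, -0.1106, 0.125]
contact_force: [3.7, 7.3, -11.2]
finger_gap: 0.0435
tool_pos: [0.5527, -0.1092, 0.1274]
contact_force: [-22.2, 8.5, 10.7]
finger_gap: 0.0349
```

```bash
python3 -m inch '[[1,[0,0,0],0],[1,[0,0,0],0],[1,[0,0,0],0],[1,[0,0,0],0],[1,[0,0,0],0]]' | grep -E 'pos|contact|gap'
python3 - <<'E'
from h import *
plan([.5604,-.1128,.126],-17)
S=snap('scene')
a=cv2.resize(S['image'][170:290,130:290,::-1],(400,300),interpolation=cv2.INTER_CUBIC)
c=snap('wrist');d=cv2.resize(c['image'][:,:,::-1],(400,300),interpolation=cv2.INTER_AREA)
cv2.imwrite('pics/m6.png',np.hstack([a,d]))
E
```

```text
tool_pos: [0.5607, -0.1126, 0.1301]
contact_force: [0.2, -0.8, 0.8]
finger_gap: 0.0643
t 28.87 pos [ 0.5607 -0.1126  0.1301] yaw 48.9 j6 -1.07 | shift [ 0.005 -0.012  0.138] turn 10.98 F [ 0.2 -0.8  0.8] gap 0.0643
```

View pics/m6.png

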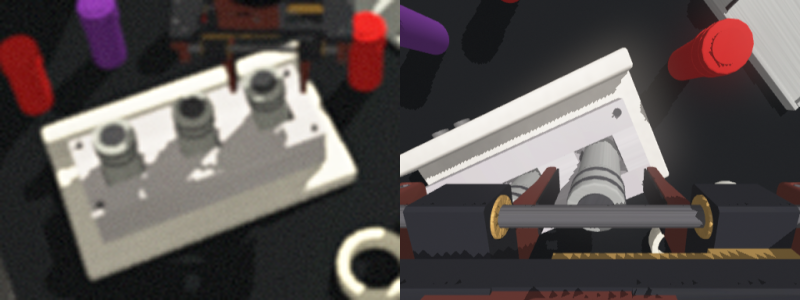

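```bash
python3 - <<'E'
from h import *;import glob
S=load(glob.glob('pics/scene_28*')[0]);c=wcam(glob.glob('pics/wrist_28*')[0])
s,A=ring(S,(235.2,202.8),6)
for w in [(252,256)]:
    print(s,A,tri(S,s,c,w),tri(S,(235.2,202.8),c,w),ray(S,s,.16),proj(c,[.5604,-.1128,.16]))
E
```

```text
[235.48387097 204.12903226] 31 [ 0.56752072 -0.12339557  0.14343499] [ 0.56589853 -0.12254943  0.14690012] [ 0.57721808 -0.13038172] [[255.71759571 249.84256194]]
```

```bash
python3 -m inch '[[1,[0,0,-1],0],[1,[0,0,-2],2],[1,[0,0,-3],4],[1,[0,0,-4],5],[1,[0,0,-4],6],[1,[0,0,-4],7],[1,[0,0,-4],8],[1,[0,0,-4],9],[1,[0,0,-4],10],[1,[0,0,-4],11]]' | grep -E 'pos|contact|gap'
python3 - <<'E'
from h import *
plan([.5604,-.1128,.126],-17)
S=snap('scene')
a=cv2.resize(S['image'][180:240,200:280,::-1],(400,300),interpolation=cv2.INTER_CUBIC)
c=snap('wrist');d=cv2.resize(c['image'][96:288,128:384,::-1],(400,300),interpolation=cv2.INTER_CUBIC)
cv2.imwrite('pics/m7.png',np.hstack([a,d]))
print(proj(c,[.5604,-.1128,.16]),proj(S,[.5604,-.1128,.16]))
E
```

```text
tool_pos: [0.5602, -0.1125, 0.25]
contact_force: [0.7, 0.1, 0.5]
finger_gap: 0.0878
t 29.8 pos [ 0.5602 -0.1125  0.25  ] yaw -15.9 j6 0.06 | shift [-0.009  0.007  4.134] turn 0.18 F [0.7 0.1 0.5] gap 0.0878
[[256.42054066 194.56196273]] [[236.78634915 196.56504956]]
```

View pics/m7.png

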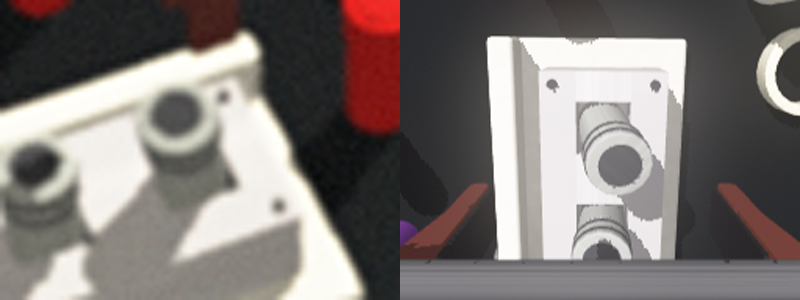

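```bash
python3 - <<'E'
from h import *;import glob
S=load(glob.glob('pics/scene_29*')[0]);c=wcam(glob.glob('pics/wrist_29*')[0])
s=(235.6,202);w=(268.8,202.9);X=tri(S,s,c,w);print(X,proj(S,X)-s,proj(c,X)-w)
# neighbour check: n2
s=(200+36/5,180+165/5);w=(128+200*.64,96+250*.64);X=tri(S,s,c,w);print(X,proj(S,X)-s,proj(c,X)-w)
E
```

```text
[ 0.56985698 -0.12474722  0.1566717 ] [[-0.09713907 -0.02766774]] [[ 0.36075955 -0.53428716]]
[ 0.53448325 -0.19159672  0.12972104] [[0.42761198 0.22261273]] [[-1.70965087  1.99345001]]
```

```bash
python3 -m inch '[[1,[0,0,0],6],[1,[0,0,0],6],[1,[0,0,0],6],[1,[0,0,0],6],[1,[0,0,0],6],[1,[0,0,0],6],[1,[0,0,0],6]]' | grep -E 'pos'
python3 -c "
from h import *
plan([.566,-.120,.123],-52)"
```

```text
tool_pos: [0.56, -0.1124, 0.2498]
t 30.48 pos [ 0.56   -0.1124  0.2498] yaw -51.2 j6 0.67 | shift [-4.000e-03  3.220e-01  4.228e+00] turn 0.13 F [ 0.6  0.1 -0.5] gap 0.0873
```

```bash
python3 -m inch '[[1,[0,0.3,1],0],[1,[0,0.32,2],0],[1,[0,0.32,3],0],[1,[0,0.32,3.9],0],[1,[0,0.32,4.2],0],[1,[0,0.32,4.2],0],[1,[0,0.32,4.2],0],[0.6,[0,0.32,4.2],0],[0,[0,0.32,4.2],0],[0,[0,0.32,4.2],0]]' | grep -E 'pos|contact'
python3 -m inch '[[0,[0,0,0],0],[0,[0,0,0],0],[0,[0,0,0],0],[0,[0,0,0],0],[0,[0,0,0],0],[0,[0,-0.1,0],0],[0,[0,-0.2,0],0],[0,[0,-0.3,0],0],[0,[0,-0.32,0],0],[0,[0,-0.32,0],0]]'
python3 -m inch '[[0.6,[0,0,0],0],[0.6,[0,0,0],0],[0.6,[0,0,0],0],[0,[0,0,0],0],[0,[0,0,0],0],[0,[0,0,0],0],[0,[0,0,0],0]]'
python3 -c "
from h import *
plan([.5604,-.1128,.123],-52)"
```

```text
tool_pos: [0.567, -0.1201, 0.1254]
contact_force: [-0.1, -0.2, 0.9]
time_s: 32.15
tool_pos: [0.5639, -0.1141, 0.1261]
orientation: [[0.783, 0.622, 0.009], [0.622, -0.783, -0.004], [0.005, 0.008, -1.0]]
contact_force: [5.3, -6.5, 8.5]
finger_gap: 0.0446
finger_force: 30.0
time_s: 32.73
tool_pos: [0.5602, -0.1125, 0.1238]
orientation: [[0.783, 0.622, 0.0], [0.622, -0.783, -0.0], [0.0, 0.0, -1.0]]
contact_force: [1.9, -2.1, 2.3]
finger_gap: 0.0438
finger_force: 30.0
t 32.73 pos [ 0.5602 -0.1125  0.1238] yaw -51.6 j6 0.68 | shift [-0.001  0.013  0.025] turn 0.07 F [ 1.9 -2.1  2.3] gap 0.0438
```

```bash
python3 -m inch '[[0,[0,0,0],-1.1],[0,[0,0,-0.01],-2.2],[0,[0,0,-0.02],-3.3],[0,[0,0,-0.035],-4.4],[0,[0,0,-0.05],-5.5],[0,[0,0,-0.065],-6.6],[0,[0,0,-0.08],-7.7],[0,[0,0,-0.095],-8.8],[0,[0,0,-0.11],-9.9],[0,[0,0,-0.12],-11]]' | grep -E 'pos|contact|gap'
python3 -m inch '[[0.6,[0,0,0],0],[0.6,[0,0,0],0],[0.6,[0,0,0],0],[0,[0,0,0],0],[0,[0,0,0],0],[0,[0,0,0],0],[0,[0,0,0],0]]' | grep -E 'pos|contact|gap'
python3 -m inch '[[0,[0,0,0],1.1],[0,[0,0,-0.01],2.2],[0,[0,0,-0.02],3.3],[0,[0,0,-0.035],4.4],[0,[0,0,-0.05],5.5],[0,[0,0,-0.065],6.6],[0,[0,0,-0.08],7.7],[0,[0,0,-0.095],8.8],[0,[0,0,-0.11],9.9],[0,[0,0,-0.12],11]]' | grep -E 'pos|contact|gap'
python3 -m inch '[[0.6,[0,0,0],0],[0.6,[0,0,0],0],[0.6,[0,0,0],0],[0,[0,0,0],0],[0,[0,0,0],0],[0,[0,0,0],0],[0,[0,0,0],0]]' | grep -E 'pos|contact|gap'
```

```text
tool_pos: [0.5596, -0.113, 0.126]
contact_force: [4.4, -6.3, -9.7]
finger_gap: 0.0434
tool_pos: [0.5596, -0.1122, 0.1274]
contact_force: [-1.9, 0.0, 1.4]
finger_gap: 0.0432
tool_pos: [0.5606, -0.1121, 0.1304]
contact_force: [1.4, 2.2, -6.7]
finger_gap: 0.0438
tool_pos: [0.56, -0.1122, 0.1312]
contact_force: [-0.7, 1.2, 1.7]
finger_gap: 0.0436
```

Stable. Two more pairs (raised ≈27 mm so far, 36 needed).

```bash
python3 -m inch '[[0,[0,0,0],-1.1],[0,[0,0,-0.01],-2.2],[0,[0,0,-0.02],-3.3],[0,[0,0,-0.035],-4.4],[0,[0,0,-0.05],-5.5],[0,[0,0,-0.065],-6.6],[0,[0,0,-0.08],-7.7],[0,[0,0,-0.095],-8.8],[0,[0,0,-0.11],-9.9],[0,[0,0,-0.12],-11]]' | grep -E 'pos|contact|gap'
python3 -m inch '[[0.6,[0,0,0],0],[0.6,[0,0,0],0],[0.6,[0,0,0],0],[0,[0,0,0],0],[0,[0,0,0],0],[0,[0,0,0],0],[0,[0,0,0],0]]' | grep -E 'pos|contact|gap'
python3 -m inch '[[0,[0,0,0],1.1],[0,[0,0,-0.01],2.2],[0,[0,0,-0.02],3.3],[0,[0,0,-0.035],4.4],[0,[0,0,-0.05],5.5],[0,[0,0,-0.065],6.6],[0,[0,0,-0.08],7.7],[0,[0,0,-0.095],8.8],[0,[0,0,-0.11],9.9],[0,[0,0,-0.12],11]]' | grep -E 'pos|contact|gap'
```

```text
tool_pos: [0.5589, -0.1121, 0.1332]
contact_force: [-0.6, 0.8, -8.7]
finger_gap: 0.0437
tool_pos: [0.56, -0.1125, 0.1349]
contact_force: [-2.2, -1.1, 2.9]
finger_gap: 0.0435
tool_pos: [0.5595, -0.1116, 0.1368]
contact_force: [1.0, 2.4, -9.1]
finger_gap: 0.0434
```

```bash
python3 -m inch '[[0,[0,0,0],-1.1],[0,[0,0,-0.01],-2.2],[0,[0,0,-0.02],-3.3],[0,[0,0,-0.035],-4.4],[0,[0,0,-0.05],-5.5],[0,[0,0,-0.065],-6.6],[0,[0,0,-0.08],-7.7],[0,[0,0,-0.095],-8.8],[0,[0,0,-0.11],-9.9],[0,[0,0,-0.12],-11]]' | grep -E 'pos|contact|gap'
python3 -c "
from h import *
plan([.5604,-.1128,.126],-17)"
```

```text
tool_pos: [0.5589, -0.1114, 0.1403]
contact_force: [2.7, 1.7, -9.9]
finger_gap: 0.0435
t 38.65 pos [ 0.5589 -0.1114  0.1403] yaw 14.7 j6 -0.48 | shift [-0.059  0.038  0.476] turn 5.28 F [ 2.7  1.7 -9.9] gap 0.0435
```

```bash
python3 -m inch '[[0,[0,0,0],1.1],[0,[0,0,-0.01],2.2],[0,[0,0,-0.02],3.3],[0,[0,0,-0.035],4.4],[0,[0,0,-0.05],5.5],[0,[0,0,-0.065],6.6],[0,[0,0,-0.08],7.7],[0,[0,0,-0.095],8.8],[0,[0,0,-0.11],9.9],[0,[0,0,-0.12],11]]' | grep -E 'pos|contact|gap'
python3 -m inch '[[0,[0,0,0],-1.1],[0,[0,0,-0.01],-2.2],[0,[0,0,-0.02],-3.3],[0,[0,0,-0.035],-4.4],[0,[0,0,-0.05],-5.5],[0,[0,0,-0.065],-6.6],[0,[0,0,-0.08],-7.7],[0,[0,0,-0.095],-8.8],[0,[0,0,-0.11],-9.9],[0,[0,0,-0.12],-11]]' | grep -E 'pos|contact|gap'
```

```text
tool_pos: [0.5597, -0.1117, 0.1444]
contact_force: [1.1, 2.9, -5.9]
finger_gap: 0.0436
tool_pos: [0.5597, -0.1121, 0.1485]
contact_force: [0.5, 0.1, -3.5]
finger_gap: 0.0438
```

```bash
python3 -m inch '[[0,[0,0,-0.5],0],[0,[0,0,-1],0],[0,[0,0,-1.5],0],[0,[0,0,-2],0],[0,[0,0,-2.5],0],[0,[0,0,-2.9],0],[0,[0,0,-2.9],0]]' | grep -E 'pos|contact|gap'
python3 -c "
from h import *
plan([.556,.18,.235],93)
T=load('pics/top0.npz');print(ray(T,(422*.64,195*.64),0))"
```

```text
tool_pos: [0.5613, -0.1125, 0.2382]
contact_force: [-0.0, -0.3, -2.9]
finger_gap: 0.0436
t 40.9 pos [ 0.5613 -0.1125  0.2382] yaw 14.4 j6 -0.47 | shift [9.487 2.258 0.1  ] turn -13.1 F [-0.  -0.3 -2.9] gap 0.0436
[ 0.73388683 -0.03172767]
```

```bash
python3 -m inch '[[0,[0.8,0.2,0],-1],[0,[1.8,0.4,0],-2],[0,[2.8,0.7,0],-3],[0,[3.8,0.9,0],-4],[0,[4.8,1.1,0],-5],[0,[5.8,1.4,0],-6],[0,[6.8,1.6,0],-7],[0,[7.8,1.8,0],-8],[0,[8.8,2.1,0],-9],[0,[9.5,2.3,0],-10]]' | grep -E 'pos|contact|gap'
python3 -m inch '[[0,[0,0,0],-1],[0,[0,0,0],-2],[0,[0,0,0],-3],[0,[0,0,0],-3],[0,[0,0,0],-3]]' | grep -E 'pos|contact|gap'
python3 - <<'E'
from h import *
plan([.6558,.1847,.11],93)
S=snap('scene');cv2.imwrite('pics/s8.png',cv2.resize(S['image'][60:240,200:440,::-1],(640,480),interpolation=cv2.INTER_CUBIC))
E
```

```text
tool_pos: [0.555, 0.1833, 0.2349]
contact_force: [-0.6, -0.0, -2.2]
finger_gap: 0.0435
tool_pos: [0.5553, 0.1808, 0.2351]
contact_force: [-0.3, 0.4, -2.4]
finger_gap: 0.0437
t 42.15 pos [0.5553 0.1808 0.2351] yaw 92.3 j6 -1.32 | shift [-3.357e+00 -2.000e-03  4.165e+00] turn -0.12 F [-0.3  0.4 -2.4] gap 0.0437
```

View pics/s8.png

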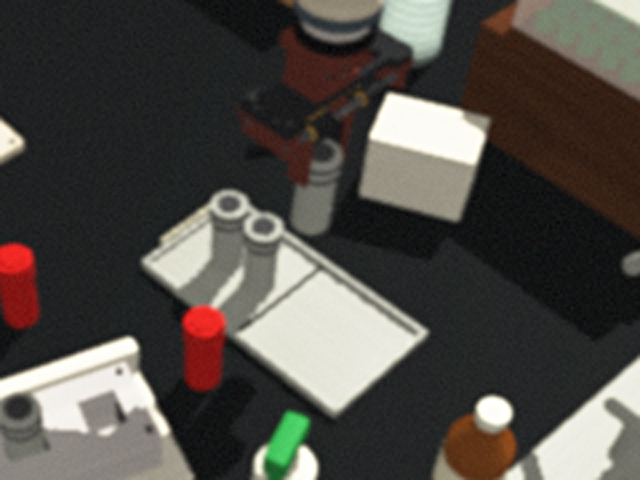

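```bash
python3 -m inch '[[0,[-1,0,0],0],[0,[-2,0,0],0],[0,[-3,0,0],0],[0,[-3.36,0,0],0],[0,[-3.36,0,1],0],[0,[-3.36,0,2],0],[0,[-3.36,0,3],0],[0,[-3.36,0,4],0],[0,[-3.36,0,4.8],0],[0,[-3.36,0,4.8],0]]' | grep -E 'pos|contact|gap'
python3 -m inch '[[0,[0,0,0.1],0],[0,[0,0,0.2],0],[0,[0,0,0.25],0],[0,[0,0,0.3],0],[0,[0,0,0.35],0],[0,[0,0,0.35],0]]' | grep -E 'pos|contact|gap'
python3 -c "
from h import *
plan([.6558,.1847,.073],93)"
```

```text
tool_pos: [0.6526, 0.1839, 0.086]
contact_force: [-0.8, -0.7, -2.6]
finger_gap: 0.0436
tool_pos: [0.6568, 0.1853, 0.0822]
contact_force: [0.9, -0.6, -3.5]
finger_gap: 0.0435
t 43.53 pos [0.6568 0.1853 0.0822] yaw 92.4 j6 -1.36 | shift [ 0.033 -0.018  0.306] turn -0.1 F [ 0.9 -0.6 -3.5] gap 0.0435
```

```bash
python3 -m inch '[[0,[0,0,0.07],0],[0,[0,0,0.1],0],[0,[0,0,0.1],0]]' | grep -E 'pos|contact'
python3 -m inch '[[0,[0,0,0.05],0],[0,[0,0,0.1],0],[0,[0,0,0.1],0]]' | grep -E 'pos|contact'
```

```text
tool_pos: [0.6574, 0.1854, 0.0808]
contact_force: [-3.7, -0.5, 11.5]
tool_pos: [0.6589, 0.1857, 0.0805]
contact_force: [-6.6, -1.8, 25.2]
```

```bash
python3 -m inch '[[0,[0,0,-0.08],0],[0,[0,0,-0.08],0],[0.7,[0,0,-0.08],0],[0.9,[0,0,-0.08],0],[1,[0,0,-0.08],0],[1,[0,0,-0.08],0],[1,[0,0,-2],0],[1,[0,0,-4],0],[1,[0,0,-5],0],[1,[0,0,-5],0]]' | grep -E 'pos|contact'
python3 -m inch '[[1,[3,0,0],0],[1,[3,0,0],0],[1,[3,0,0],0],[1,[3,0,0],0]]' | grep pos
python3 - <<'E'
from h import *
plan([.5358,-.1938,.2],-17)
S=snap('scene');a=cv2.resize(S['image'][100:220,260:380,::-1],(400,400),interpolation=cv2.INTER_CUBIC)
c=snap('wrist');b=cv2.resize(c['image'][:,:,::-1],(400,300));cv2.imwrite('pics/m9.png',np.hstack([a,np.vstack([b,np.zeros((100,400,3),np.uint8)])]))
print(proj(S,[[.657,.185,.106],[.5358,-.1938,.137]]),proj(c,[.657,.185,.106])/1.28)
E
```

```text
tool_pos: [0.6582, 0.1856, 0.2302]
contact_force: [0.7, 0.4, 0.3]
tool_pos: [0.5639, 0.1811, 0.2253]
t 45.2 pos [0.5639 0.1811 0.2253] yaw 92.5 j6 -1.32 | shift [  1.475 -12.444   0.852] turn -11.75 F [ 1.1 -0.1  1.2] gap 0.0879
[[340.0991131  174.0015874 ]
 [206.93733195 212.40787111]] [[201.18708789 205.45979854]]
```

View pics/m9.png

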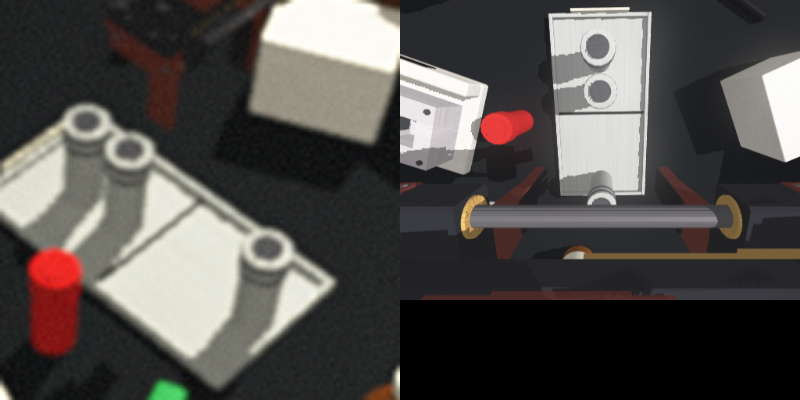

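```bash
python3 -m inch '[[1,[1.5,-12.4,0],12.8],[1,[1.5,-12.4,0],12.8],[1,[1.5,-12.4,0],12.8],[1,[1.5,-12.4,0],12.8],[1,[1.5,-12.4,0],12.8],[1,[1.5,-12.4,0],12.8],[1,[1.5,-12.4,0],12.8],[1,[1.5,-12.4,0],12.8],[1,[1.5,-12.4,0],12.8],[1,[1.5,-12.4,0],12.8]]' | grep pos
python3 -m inch '[[0.8,[0,0,0],2],[0.8,[0,0,0],2],[0.8,[0,0,0],2],[0.8,[0,0,0],2]]'|grep pos
python3 - <<'E'
from h import *
plan([.5358,-.1938,.104],14.5)
S=snap('scene')
for n,u in [('n2',(206.9,212.4)),('n3',(175,223.5))]:
    p,A=ring(S,u,6);print(n,p,A,ray(S,p,.137))
E
```

```text
tool_pos: [0.5387, -0.1998, 0.2255]
tool_pos: [0.5386, -0.1931, 0.2252]
t 46.47 pos [ 0.5386 -0.1931  0.2252] yaw 8.9 j6 -0.52 | shift [-0.008 -0.096  4.041] turn -0.93 F [0.2 0.6 0.5] gap 0.0705
n2 [206.26315789 212.52631579] 57 [ 0.53495977 -0.19535058]
n3 [175.2  224.22] 50 [ 0.51266541 -0.27672961]
```

```bash
python3 -m inch '[[0.8,[-0.02,-0.08,1],0],[0.8,[-0.02,-0.08,2],0],[0.8,[-0.02,-0.08,3],0],[0.8,[-0.02,-0.08,3.8],0],[0.8,[-0.02,-0.08,4.05],0],[0.8,[-0.02,-0.08,4.05],0],[0.8,[-0.02,-0.08,4.05],0],[0.8,[-0.02,-0.08,4.05],0]]' | grep -E 'pos|contact'
python3 -c "
from h import *
plan([.5356,-.1942,.1033],9)"
```

```text
tool_pos: [0.5364, -0.1936, 0.1055]
contact_force: [-0.2, -0.1, 0.1]
t 47.18 pos [ 0.5364 -0.1936  0.1055] yaw 8.9 j6 -0.52 | shift [-0.014 -0.031  0.073] turn -0.02 F [-0.2 -0.1  0.1] gap 0.0703
```

```bash
python3 -m inch '[[0.5,[-0.01,-0.02,0.05],0],[0,[-0.01,-0.02,0.05],0],[0,[-0.01,-0.02,0.05],0],[0,[-0.01,-0.02,0.05],0],[0,[-0.01,-0.02,0.05],0],[0,[-0.01,-0.02,0.05],0],[0,[-0.01,-0.02,0.05],0],[0,[-0.01,-0.02,0.05],0]]' | grep -E 'pos|contact|gap'
python3 -m inch '[[0,[0,0,0],1.1],[0,[0,0,-0.01],2.2],[0,[0,0,-0.02],3.3],[0,[0,0,-0.035],4.4],[0,[0,0,-0.05],5.5],[0,[0,0,-0.065],6.6],[0,[0,0,-0.08],7.7],[0,[0,0,-0.095],8.8],[0,[0,0,-0.11],9.9],[0,[0,0,-0.12],11]]' | grep -E 'pos|contact|gap'
python3 -m inch '[[0.6,[0,0,0],0],[0.6,[0,0,0],0],[0.6,[0,0,0],0],[0,[0,0,0],0],[0,[0,0,0],0],[0,[0,0,0],0],[0,[0,0,0],0]]' | grep -E 'pos|contact|gap'
python3 -m inch '[[0,[0,0,0],-1.1],[0,[0,0,-0.01],-2.2],[0,[0,0,-0.02],-3.3],[0,[0,0,-0.035],-4.4],[0,[0,0,-0.05],-5.5],[0,[0,0,-0.065],-6.6],[0,[0,0,-0.08],-7.7],[0,[0,0,-0.095],-8.8],[0,[0,0,-0.11],-9.9],[0,[0,0,-0.12],-11]]' | grep -E 'pos|contact|gap'
python3 -m inch '[[0.6,[0,0,0],0],[0.6,[0,0,0],0],[0.6,[0,0,0],0],[0,[0,0,0],0],[0,[0,0,0],0],[0,[0,0,0],0],[0,[0,0,0],0]]' | grep -E 'pos|contact|gap'
```

```text
tool_pos: [0.5353, -0.1937, 0.1031]
contact_force: [2.0, 0.5, 5.9]
finger_gap: 0.0438
tool_pos: [0.534, -0.1935, 0.1047]
contact_force: [3.4, -0.3, -10.2]
finger_gap: 0.0435
tool_pos: [0.5344, -0.1934, 0.1062]
contact_force: [-1.6, 2.3, 3.0]
finger_gap: 0.0437
tool_pos: [0.534, -0.1931, 0.1083]
contact_force: [1.6, 0.7, -10.4]
finger_gap: 0.0438
tool_pos: [0.5346, -0.1937, 0.11]
contact_force: [-2.3, -1.1, 3.1]
finger_gap: 0.0431
```

```bash
cat > ok.sh <<'E'
tee /tmp/l | grep -E 'pos|contact|gap'; grep -qE 'gap: 0.04[345]' /tmp/l
E
python3 -m inch '[[0,[0,0,0],1.1],[0,[0,0,-0.01],2.2],[0,[0,0,-0.02],3.3],[0,[0,0,-0.035],4.4],[0,[0,0,-0.05],5.5],[0,[0,0,-0.065],6.6],[0,[0,0,-0.08],7.7],[0,[0,0,-0.095],8.8],[0,[0,0,-0.11],9.9],[0,[0,0,-0.12],11]]' | bash ok.sh || exit
python3 -m inch '[[0.6,[0,0,0],0],[0.6,[0,0,0],0],[0.6,[0,0,0],0],[0,[0,0,0],0],[0,[0,0,0],0],[0,[0,0,0],0],[0,[0,0,0],0]]' | bash ok.sh || exit
python3 -m inch '[[0,[0,0,0],-1.1],[0,[0,0,-0.01],-2.2],[0,[0,0,-0.02],-3.3],[0,[0,0,-0.035],-4.4],[0,[0,0,-0.05],-5.5],[0,[0,0,-0.065],-6.6],[0,[0,0,-0.08],-7.7],[0,[0,0,-0.095],-8.8],[0,[0,0,-0.11],-9.9],[0,[0,0,-0.12],-11]]' | bash ok.sh || exit
python3 -m inch '[[0.6,[0,0,0],0],[0.6,[0,0,0],0],[0.6,[0,0,0],0],[0,[0,0,0],0],[0,[0,0,0],0],[0,[0,0,0],0],[0,[0,0,0],0]]' | bash ok.sh || exit
python3 -m inch '[[0,[0,0,0],1.1],[0,[0,0,-0.01],2.2],[0,[0,0,-0.02],3.3],[0,[0,0,-0.035],4.4],[0,[0,0,-0.05],5.5],[0,[0,0,-0.065],6.6],[0,[0,0,-0.08],7.7],[0,[0,0,-0.095],8.8],[0,[0,0,-0.11],9.9],[0,[0,0,-0.12],11]]' | bash ok.sh || exit
python3 -m inch '[[0.6,[0,0,0],0],[0.6,[0,0,0],0],[0.6,[0,0,0],0],[0,[0,0,0],0],[0,[0,0,0],0],[0,[0,0,0],0],[0,[0,0,0],0]]' | bash ok.sh || exit
python3 -m inch '[[0,[0,0,0],-1.1],[0,[0,0,-0.01],-2.2],[0,[0,0,-0.02],-3.3],[0,[0,0,-0.035],-4.4],[0,[0,0,-0.05],-5.5],[0,[0,0,-0.065],-6.6],[0,[0,0,-0.08],-7.7],[0,[0,0,-0.095],-8.8],[0,[0,0,-0.11],-9.9],[0,[0,0,-0.12],-11]]' | bash ok.sh || exit
python3 -m inch '[[0.6,[0,0,0],0],[0.6,[0,0,0],0],[0.6,[0,0,0],0],[0,[0,0,0],0],[0,[0,0,0],0],[0,[0,0,0],0],[0,[0,0,0],0]]' | bash ok.sh
```

```text
tool_pos: [0.5348, -0.193, 0.112]
contact_force: [5.5, 2.6, -12.4]
finger_gap: 0.0435
tool_pos: [0.5345, -0.1934, 0.1135]
contact_force: [-0.7, 3.3, 3.0]
finger_gap: 0.0437
tool_pos: [0.5339, -0.193, 0.1155]
contact_force: [0.9, 1.8, -9.8]
finger_gap: 0.0436
tool_pos: [0.5346, -0.1938, 0.1172]
contact_force: [-1.9, -0.3, 4.2]
finger_gap: 0.0434
tool_pos: [0.5351, -0.1928, 0.1193]
contact_force: [6.7, 2.8, -12.5]
finger_gap: 0.0438
tool_pos: [0.5345, -0.1934, 0.1207]
contact_force: [-1.5, 2.9, 3.6]
finger_gap: 0.0434
tool_pos: [0.5338, -0.1931, 0.1227]
contact_force: [2.2, 2.0, -8.8]
finger_gap: 0.0437
tool_pos: [0.5346, -0.1938, 0.1244]
contact_force: [-1.9, -0.9, 2.7]
finger_gap: 0.0435
```

```bash

python3 -m inch '[[0.7,[0,0,0],0],[0.7,[0,0,0],0],[0.7,[0,0,0.15],0],[0.7,[0,0,0.27],0],[0.7,[0,0,0.27],0],[0,[0,0,0.27],0],[0,[0,0,0.27],0],[0,[0,0,0.27],0],[0,[0,0,0.27],0],[0,[0,0,0.27],0]]' | bash ok.sh || exit
python3 -m inch '[[0,[0,0,-0.04],1.1],[0,[0,0,-0.05],2.2],[0,[0,0,-0.06],3.3],[0,[0,0,-0.075],4.4],[0,[0,0,-0.09],5.5],[0,[0,0,-0.105],6.6],[0,[0,0,-0.12],7.7],[0,[0,0,-0.135],8.8],[0,[0,0,-0.15],9.9],[0,[0,0,-0.16],11]]' | bash ok.sh || exit
python3 -m inch '[[0.6,[0,0,0.05],0],[0.6,[0,0,0.05],0],[0.6,[0,0,0.05],0],[0,[0,0,0.05],0],[0,[0,0,0.05],0],[0,[0,0,0.05],0],[0,[0,0,0.05],0]]' | bash ok.sh || exit
python3 -m inch '[[0,[0,0,-0.04],-1.1],[0,[0,0,-0.05],-2.2],[0,[0,0,-0.06],-3.3],[0,[0,0,-0.075],-4.4],[0,[0,0,-0.09],-5.5],[0,[0,0,-0.105],-6.6],[0,[0,0,-0.12],-7.7],[0,[0,0,-0.135],-8.8],[0,[0,0,-0.15],-9.9],[0,[0,0,-0.16],-11]]' | bash ok.sh || exit
python3 -m inch '[[0.6,[0,0,0.05],0],[0.6,[0,0,0.05],0],[0.6,[0,0,0.05],0],[0,[0,0,0.05],0],[0,[0,0,0.05],0],[0,[0,0,0.05],0],[0,[0,0,0.05],0]]' | bash ok.sh
```

```text
tool_pos: [0.5344, -0.1937, 0.116]
contact_force: [-0.5, -0.1, -0.6]
finger_gap: 0.0435
tool_pos: [0.5351, -0.1929, 0.1196]
contact_force: [6.6, 3.2, -13.9]
finger_gap: 0.0438
tool_pos: [0.5346, -0.1935, 0.1196]
contact_force: [-0.5, 2.3, 2.8]
finger_gap: 0.0433
tool_pos: [0.5345, -0.1945, 0.1231]
contact_force: [1.9, -3.2, -8.6]
finger_gap: 0.0437
tool_pos: [0.5347, -0.1936, 0.1228]
contact_force: [-1.2, -0.5, 1.7]
finger_gap: 0.0434
```

```bash

python3 -m inch '[[0,[0,0,-0.04],1.1],[0,[0,0,-0.05],2.2],[0,[0,0,-0.06],3.3],[0,[0,0,-0.075],4.4],[0,[0,0,-0.09],5.5],[0,[0,0,-0.105],6.6],[0,[0,0,-0.12],7.7],[0,[0,0,-0.135],8.8],[0,[0,0,-0.15],9.9],[0,[0,0,-0.16],11]]' | bash ok.sh || exit
python3 -m inch '[[0.6,[0,0,0.05],0],[0.6,[0,0,0.05],0],[0.6,[0,0,0.05],0],[0,[0,0,0.05],0],[0,[0,0,0.05],0],[0,[0,0,0.05],0],[0,[0,0,0.05],0]]' | bash ok.sh || exit
python3 -m inch '[[0,[0,0,-0.04],-1.1],[0,[0,0,-0.05],-2.2],[0,[0,0,-0.06],-3.3],[0,[0,0,-0.075],-4.4],[0,[0,0,-0.09],-5.5],[0,[0,0,-0.105],-6.6],[0,[0,0,-0.12],-7.7],[0,[0,0,-0.135],-8.8],[0,[0,0,-0.15],-9.9],[0,[0,0,-0.16],-11]]' | bash ok.sh || exit
python3 -m inch '[[0.6,[0,0,0.05],0],[0.6,[0,0,0.05],0],[0.6,[0,0,0.05],0],[0,[0,0,0.05],0],[0,[0,0,0.05],0],[0,[0,0,0.05],0],[0,[0,0,0.05],0]]' | bash ok.sh || exit
python3 -m inch '[[0,[0,0,-0.04],1.1],[0,[0,0,-0.05],2.2],[0,[0,0,-0.06],3.3],[0,[0,0,-0.075],4.4],[0,[0,0,-0.09],5.5],[0,[0,0,-0.105],6.6],[0,[0,0,-0.12],7.7],[0,[0,0,-0.135],8.8],[0,[0,0,-0.15],9.9],[0,[0,0,-0.16],11]]' | bash ok.sh || exit
python3 -m inch '[[0.6,[0,0,0.05],0],[0.6,[0,0,0.05],0],[0.6,[0,0,0.05],0],[0,[0,0,0.05],0],[0,[0,0,0.05],0],[0,[0,0,0.05],0],[0,[0,0,0.05],0]]' | bash ok.sh || exit
python3 -m inch '[[0,[0,0,-0.04],-1.1],[0,[0,0,-0.05],-2.2],[0,[0,0,-0.06],-3.3],[0,[0,0,-0.075],-4.4],[0,[0,0,-0.09],-5.5],[0,[0,0,-0.105],-6.6],[0,[0,0,-0.12],-7.7],[0,[0,0,-0.135],-8.8],[0,[0,0,-0.15],-9.9],[0,[0,0,-0.16],-11]]' | bash ok.sh || exit
```

```text
tool_pos: [0.534, -0.1933, 0.1261]
contact_force: [2.6, -1.1, -8.7]
finger_gap: 0.0441
tool_pos: [0.5347, -0.1935, 0.1262]
contact_force: [0.1, 1.4, 2.3]
finger_gap: 0.0435
tool_pos: [0.5341, -0.1931, 0.1295]
contact_force: [3.1, 1.1, -9.4]
finger_gap: 0.0435
tool_pos: [0.5348, -0.1937, 0.1294]
contact_force: [-0.5, 0.5, 2.0]
finger_gap: 0.0437
tool_pos: [0.534, -0.1937, 0.1329]
contact_force: [1.2, -1.7, -8.0]
finger_gap: 0.0436
tool_pos: [0.5347, -0.1936, 0.1327]
contact_force: [-0.2, -0.8, 0.5]
finger_gap: 0.0433
tool_pos: [0.5343, -0.1931, 0.1362]
contact_force: [2.1, 1.3, -8.7]
finger_gap: 0.0434
```

```bash

python3 -m inch '[[0.6,[0,0,0.05],0],[0.6,[0,0,0.05],0],[0.6,[0,0,0.05],0],[0,[0,0,0.05],0],[0,[0,0,0.05],0],[0,[0,0,0.05],0],[0,[0,0,0.05],0]]' | bash ok.sh || exit
python3 -m inch '[[0,[0,0,-0.04],1.1],[0,[0,0,-0.05],2.2],[0,[0,0,-0.06],3.3],[0,[0,0,-0.075],4.4],[0,[0,0,-0.09],5.5],[0,[0,0,-0.105],6.6],[0,[0,0,-0.12],7.7],[0,[0,0,-0.135],8.8],[0,[0,0,-0.15],9.9],[0,[0,0,-0.16],11]]' | bash ok.sh || exit
python3 -m inch '[[0,[0,0,0],-1.1],[0,[0,0,-0.01],-2.2],[0,[0,0,-0.02],-3.3],[0,[0,0,-0.035],-4.4],[0,[0,0,-0.05],-5.5],[0,[0,0,-0.065],-6.6],[0,[0,0,-0.08],-7.7],[0,[0,0,-0.095],-8.8],[0,[0,0,-0.11],-9.9],[0,[0,0,-0.12],-11]]' | bash ok.sh || exit
python3 -m inch '[[0,[0,0,0],1.1],[0,[0,0,-0.01],2.2],[0,[0,0,-0.02],3.3],[0,[0,0,-0.035],4.4],[0,[0,0,-0.05],5.5],[0,[0,0,-0.065],6.6],[0,[0,0,-0.08],7.7],[0,[0,0,-0.095],8.8],[0,[0,0,-0.11],9.9],[0,[0,0,-0.12],11]]' | bash ok.sh
```

```text
tool_pos: [0.5347, -0.1936, 0.136]
contact_force: [-0.5, 0.6, 0.5]
finger_gap: 0.0436
tool_pos: [0.5341, -0.193, 0.1393]
contact_force: [2.7, 1.7, -9.3]
finger_gap: 0.0434
tool_pos: [0.5342, -0.1934, 0.1438]
contact_force: [0.0, -0.5, -3.1]
finger_gap: 0.0435
tool_pos: [0.5342, -0.1934, 0.1474]
contact_force: [1.0, -0.5, -2.6]
finger_gap: 0.0437
```

Free. Lift straight, then carry.

```bash
python3 -m inch '[[0,[0,0,-0.5],0],[0,[0,0,-1],0],[0,[0,0,-1.5],0],[0,[0,0,-2],0],[0,[0,0,-2.5],0],[0,[0,0,-2.9],0],[0,[0,0,-2.9],0]]' | bash ok.sh
python3 -c "
from h import *
plan([.556,.1795,.235],93)"
```

```text
tool_pos: [0.5358, -0.194, 0.237]
contact_force: [1.0, -0.7, -3.2]
finger_gap: 0.0433
t 68.77 pos [ 0.5358 -0.194   0.237 ] yaw -57.2 j6 0.63 | shift [  7.313 -10.099   0.054] turn 4.97 F [ 1.  -0.7 -3.2] gap 0.0433
```

```bash
python3 -m inch '[[0,[0.6,-0.9,0],0.5],[0,[1.3,-1.9,0],1],[0,[2.1,-2.9,0],1.5],[0,[2.9,-4,0],2],[0,[3.7,-5.1,0],2.5],[0,[4.5,-6.2,0],3],[0,[5.2,-7.2,0],3.5],[0,[6,-8.3,0],4],[0,[6.7,-9.3,0],4.5],[0,[7.3,-10.1,0],5]]' | bash ok.sh
python3 -m inch '[[0,[0,0,0],0],[0,[0,0,0],0],[0,[0,0,0],0]]' | bash ok.sh
python3 - <<'E'
from h import *
plan([.6059,.1820,.095],-87)
S=snap('scene');p,A=ring(S,(340,175),6);print(p,A,ray(S,p,.106))
for q in [(.434,.174,.106),(.486,.176,.106)]:
    u=proj(S,q)[0];p,A=ring(S,u,6);print(u,p,A,ray(S,p,.106))
E
```

```text
tool_pos: [0.5535, 0.1823, 0.2337]
contact_force: [0.3, -0.4, -2.4]
finger_gap: 0.044
tool_pos: [0.5537, 0.1792, 0.2338]
contact_force: [-1.2, 0.3, -2.6]
finger_gap: 0.0434
t 69.85 pos [0.5537 0.1792 0.2338] yaw -87.1 j6 1.81 | shift [ 1.749 -0.009  4.623] turn -0.02 F [-1.2  0.3 -2.6] gap 0.0434
[339.77777778 174.        ] 27 [0.65639615 0.18430891]
[284.76641168 134.03140603] [284.77777778 129.28888889] 45 [0.41853406 0.18816171]
[296.74901163 142.87218258] [298.75 144.25] 12 [0.49419836 0.17661193]
```

```bash
python3 -m inch '[[0,[0.9,0,0],0],[0,[1.72,0,0],0],[0,[1.72,0,0],0],[0,[1.72,0,1],0],[0,[1.72,0,2],0],[0,[1.72,0,3],0],[0,[1.72,0,4],0],[0,[1.72,0,4.7],0],[0,[1.72,0,4.9],0],[0,[1.72,0,4.9],0]]' | bash ok.sh
python3 -m inch '[[0,[0,0,0.07],0],[0,[0,0,0.14],0],[0,[0,0,0.14],0]]' | bash ok.sh
python3 -m inch '[[0,[0,0,0.07],0],[0,[0,0,0.1],0],[0,[0,0,0.1],0]]' | bash ok.sh
```

```text
tool_pos: [0.6044, 0.1806, 0.0859]
contact_force: [1.2, -0.8, -2.9]
finger_gap: 0.0432
tool_pos: [0.6069, 0.1823, 0.0849]
contact_force: [0.8, 0.2, -2.9]
finger_gap: 0.0435
tool_pos: [0.6061, 0.1824, 0.0809]
contact_force: [0.4, -0.0, -3.4]
finger_gap: 0.0434
```

```bash
python3 -m inch '[[0,[0,0,0.07],0],[0,[0,0,0.1],0],[0,[0,0,0.1],0]]' | grep -E 'pos|contact'
python3 -m inch '[[0,[0,0,0.04],0],[0,[0,0,0.08],0],[0,[0,0,0.08],0]]' | grep -E 'pos|contact'
```

```text
tool_pos: [0.6057, 0.1823, 0.0773]
contact_force: [-0.7, -0.5, -3.7]
tool_pos: [0.6059, 0.1823, 0.075]
contact_force: [-0.5, -0.7, -0.9]
```

```bash
python3 -m inch '[[0,[0,0,0.04],0],[0,[0,0,0.06],0],[0,[0,0,0.06],0]]' | grep -E 'pos|contact'
```

```text
tool_pos: [0.6066, 0.1823, 0.0747]
contact_force: [-0.3, -1.1, 7.6]
```

Floor reached. Release, rise, move back toward the heater for the last one.

```bash
python3 -m inch '[[0.5,[0,0,-0.02],0],[0.8,[0,0,-0.02],0],[1,[0,0,-0.02],0],[1,[0,0,-0.02],0],[1,[0,0,-0.02],0],[1,[0,0,-2],0],[1,[0,0,-4],0],[1,[0,0,-5],0],[1,[0,0,-5],0]]' | grep -E 'pos|contact'
python3 - <<'E'
from h import *
S=snap('scene')
for q in [(.6066,.1823,.106),(.6564,.1843,.106)]:
    u=proj(S,q)[0];p,A=ring(S,u,6);print(u,p,A,ray(S,p,.106))
plan([.5106,-.2754,.235],-65)
E
```

```text
tool_pos: [0.6075, 0.1827, 0.2279]
contact_force: [0.8, 0.1, -0.6]
[326.7394488  164.42426275] [326.1  164.55] 20 [0.60572284 0.18053935]
[339.77662831 174.00234127] [339.71428571 174.07142857] 28 [0.6564606  0.18397575]
t 72.78 pos [0.6096 0.1833 0.232 ] yaw -87.2 j6 1.79 | shift [-4.047 15.11  -0.184] turn -3.7 F [1.1 0.2 3.4] gap 0.0879
```

```bash
python3 -m inch '[[1,[-4.05,15.1,0],-3.7],[1,[-4.05,15.1,0],-3.7],[1,[-4.05,15.1,0],-3.7],[1,[-4.05,15.1,0],-3.7],[1,[-4.05,15.1,0],-3.7],[1,[-4.05,15.1,0],-3.7],[1,[-4.05,15.1,0],-3.7],[1,[-4.05,15.1,0],-3.7],[1,[-4.05,15.1,0],-3.7],[1,[-4.05,15.1,0],-3.7]]' | grep pos
python3 -c "
from h import *
plan([.5106,-.2754,.235],-65)"
```

```text
tool_pos: [0.5178, -0.2235, 0.2231]
t 73.62 pos [ 0.5178 -0.2235  0.2231] yaw -65.0 j6 0.71 | shift [-0.949  1.466 -0.395] turn 0.0 F [1.1 0.2 0.4] gap 0.0879
```

```bash
python3 -m inch '[[0.8,[-0.95,1.45,0],0],[0.8,[-0.95,1.45,0],0],[0.8,[-0.95,1.45,0],0],[0.8,[-0.95,1.45,0],0],[0.8,[-0.95,1.45,0],0]]' | grep pos
python3 -c "
from h import *
plan([.5106,-.2754,.1033],-65)
S=snap('scene');p,A=ring(S,(175,223.7),6);print(p,A,ray(S,p,.137))"
```

```text
tool_pos: [0.5113, -0.2718, 0.223]
t 74.03 pos [ 0.5113 -0.2718  0.223 ] yaw -64.9 j6 0.62 | shift [-0.07   0.104  3.99 ] turn 0.01 F [-0.8  0.1 -0.7] gap 0.0702
[174.6557377  223.60655738] 61 [ 0.51019129 -0.27675939]
```

```bash
python3 -m inch '[[0.8,[-0.06,0.08,1],0],[0.8,[-0.06,0.08,2],0],[0.8,[-0.06,0.08,3],0],[0.8,[-0.06,0.08,3.8],0],[0.8,[-0.06,0.08,3.98],0],[0.8,[-0.06,0.08,3.98],0],[0.8,[-0.06,0.08,3.98],0],[0.8,[-0.06,0.08,3.98],0]]' | grep -E 'pos|contact'
python3 -c "
from h import *
plan([.5106,-.2754,.1033],-65)"
```

```text
tool_pos: [0.512, -0.2762, 0.1057]
contact_force: [0.3, -0.2, -0.7]
t 74.75 pos [ 0.512  -0.2762  0.1057] yaw -64.9 j6 0.62 | shift [-0.03  -0.043  0.08 ] turn 0.01 F [ 0.3 -0.2 -0.7] gap 0.0703
```

```bash

python3 -m inch '[[0.5,[-0.02,-0.03,0.05],0],[0,[-0.02,-0.03,0.05],0],[0,[-0.02,-0.03,0.05],0],[0,[-0.02,-0.03,0.05],0],[0,[-0.02,-0.03,0.05],0],[0,[-0.02,-0.03,0.05],0],[0,[-0.02,-0.03,0.05],0],[0,[-0.02,-0.03,0.05],0]]' | bash ok.sh || exit
python3 -m inch '[[0,[0,0,-0.03],-1.1],[0,[0,0,-0.05],-2.2],[0,[0,0,-0.06],-3.3],[0,[0,0,-0.075],-4.4],[0,[0,0,-0.09],-5.5],[0,[0,0,-0.105],-6.6],[0,[0,0,-0.12],-7.7],[0,[0,0,-0.135],-8.8],[0,[0,0,-0.15],-9.9],[0,[0,0,-0.16],-11]]' | bash ok.sh || exit
python3 -m inch '[[0.6,[0,0,0.05],0],[0.6,[0,0,0.05],0],[0.6,[0,0,0.05],0],[0,[0,0,0.05],0],[0,[0,0,0.05],0],[0,[0,0,0.05],0],[0,[0,0,0.05],0]]' | bash ok.sh || exit
python3 -m inch '[[0,[0,0,-0.04],1.1],[0,[0,0,-0.05],2.2],[0,[0,0,-0.06],3.3],[0,[0,0,-0.075],4.4],[0,[0,0,-0.09],5.5],[0,[0,0,-0.105],6.6],[0,[0,0,-0.12],7.7],[0,[0,0,-0.135],8.8],[0,[0,0,-0.15],9.9],[0,[0,0,-0.16],11]]' | bash ok.sh || exit
python3 -m inch '[[0.6,[0,0,0.05],0],[0.6,[0,0,0.05],0],[0.6,[0,0,0.05],0],[0,[0,0,0.05],0],[0,[0,0,0.05],0],[0,[0,0,0.05],0],[0,[0,0,0.05],0]]' | bash ok.sh || exit
python3 -m inch '[[0,[0,0,-0.04],-1.1],[0,[0,0,-0.05],-2.2],[0,[0,0,-0.06],-3.3],[0,[0,0,-0.075],-4.4],[0,[0,0,-0.09],-5.5],[0,[0,0,-0.105],-6.6],[0,[0,0,-0.12],-7.7],[0,[0,0,-0.135],-8.8],[0,[0,0,-0.15],-9.9],[0,[0,0,-0.16],-11]]' | bash ok.sh || exit
python3 -m inch '[[0.6,[0,0,0.05],0],[0.6,[0,0,0.05],0],[0.6,[0,0,0.05],0],[0,[0,0,0.05],0],[0,[0,0,0.05],0],[0,[0,0,0.05],0],[0,[0,0,0.05],0]]' | bash ok.sh
```

```text
tool_pos: [0.5098, -0.2756, 0.103]
contact_force: [-2.0, 1.6, 5.8]
finger_gap: 0.0436
tool_pos: [0.5092, -0.2753, 0.1056]
contact_force: [2.7, -1.7, -12.1]
finger_gap: 0.0437
tool_pos: [0.5095, -0.2757, 0.1061]
contact_force: [-1.8, -1.3, 3.7]
finger_gap: 0.0439
tool_pos: [0.5084, -0.2753, 0.1089]
contact_force: [-0.5, -2.6, -11.3]
finger_gap: 0.0435
tool_pos: [0.5098, -0.2752, 0.1095]
contact_force: [-1.7, 2.7, 4.7]
finger_gap: 0.0434
tool_pos: [0.5109, -0.2779, 0.1133]
contact_force: [3.5, -9.5, -10.4]
finger_gap: 0.0435
tool_pos: [0.51, -0.2755, 0.1126]
contact_force: [1.4, -0.0, -0.2]
finger_gap: 0.0439
```

Next: strokes +, −, +, −.

```bash

python3 -m inch '[[0,[0,0,-0.04],1.1],[0,[0,0,-0.05],2.2],[0,[0,0,-0.06],3.3],[0,[0,0,-0.075],4.4],[0,[0,0,-0.09],5.5],[0,[0,0,-0.105],6.6],[0,[0,0,-0.12],7.7],[0,[0,0,-0.135],8.8],[0,[0,0,-0.15],9.9],[0,[0,0,-0.16],11]]' | bash ok.sh || exit
python3 -m inch '[[0.6,[0,0,0.05],0],[0.6,[0,0,0.05],0],[0.6,[0,0,0.05],0],[0,[0,0,0.05],0],[0,[0,0,0.05],0],[0,[0,0,0.05],0],[0,[0,0,0.05],0]]' | bash ok.sh || exit
python3 -m inch '[[0,[0,0,-0.04],-1.1],[0,[0,0,-0.05],-2.2],[0,[0,0,-0.06],-3.3],[0,[0,0,-0.075],-4.4],[0,[0,0,-0.09],-5.5],[0,[0,0,-0.105],-6.6],[0,[0,0,-0.12],-7.7],[0,[0,0,-0.135],-8.8],[0,[0,0,-0.15],-9.9],[0,[0,0,-0.16],-11]]' | bash ok.sh || exit
python3 -m inch '[[0.6,[0,0,0.05],0],[0.6,[0,0,0.05],0],[0.6,[0,0,0.05],0],[0,[0,0,0.05],0],[0,[0,0,0.05],0],[0,[0,0,0.05],0],[0,[0,0,0.05],0]]' | bash ok.sh || exit
python3 -m inch '[[0,[0,0,-0.04],1.1],[0,[0,0,-0.05],2.2],[0,[0,0,-0.06],3.3],[0,[0,0,-0.075],4.4],[0,[0,0,-0.09],5.5],[0,[0,0,-0.105],6.6],[0,[0,0,-0.12],7.7],[0,[0,0,-0.135],8.8],[0,[0,0,-0.15],9.9],[0,[0,0,-0.16],11]]' | bash ok.sh || exit
python3 -m inch '[[0.6,[0,0,0.05],0],[0.6,[0,0,0.05],0],[0.6,[0,0,0.05],0],[0,[0,0,0.05],0],[0,[0,0,0.05],0],[0,[0,0,0.05],0],[0,[0,0,0.05],0]]' | bash ok.sh || exit
python3 -m inch '[[0,[0,0,-0.04],-1.1],[0,[0,0,-0.05],-2.2],[0,[0,0,-0.06],-3.3],[0,[0,0,-0.075],-4.4],[0,[0,0,-0.09],-5.5],[0,[0,0,-0.105],-6.6],[0,[0,0,-0.12],-7.7],[0,[0,0,-0.135],-8.8],[0,[0,0,-0.15],-9.9],[0,[0,0,-0.16],-11]]' | bash ok.sh || exit
python3 -m inch '[[0.6,[0,0,0.05],0],[0.6,[0,0,0.05],0],[0.6,[0,0,0.05],0],[0,[0,0,0.05],0],[0,[0,0,0.05],0],[0,[0,0,0.05],0],[0,[0,0,0.05],0]]' | bash ok.sh
```

```text
tool_pos: [0.5081, -0.2757, 0.1156]
contact_force: [-0.3, -4.1, -10.8]
finger_gap: 0.0436
tool_pos: [0.51, -0.2757, 0.1161]
contact_force: [-0.2, 0.2, 0.3]
finger_gap: 0.0435
tool_pos: [0.5093, -0.2753, 0.1191]
contact_force: [3.7, -2.3, -11.8]
finger_gap: 0.0431
tool_pos: [0.5096, -0.2756, 0.1194]
contact_force: [-1.4, -1.2, 3.6]
finger_gap: 0.044
tool_pos: [0.509, -0.2756, 0.1225]
contact_force: [0.1, -2.4, -9.5]
finger_gap: 0.0438
tool_pos: [0.5098, -0.2755, 0.1226]
contact_force: [0.0, 0.5, 1.1]
finger_gap: 0.0434
tool_pos: [0.5094, -0.2752, 0.1257]
contact_force: [2.6, 0.2, -10.9]
finger_gap: 0.0436
tool_pos: [0.5097, -0.2757, 0.1259]
contact_force: [-0.9, 0.8, 1.7]
finger_gap: 0.0435
```

```bash

python3 -m inch '[[0,[0,0,-0.04],1.1],[0,[0,0,-0.05],2.2],[0,[0,0,-0.06],3.3],[0,[0,0,-0.075],4.4],[0,[0,0,-0.09],5.5],[0,[0,0,-0.105],6.6],[0,[0,0,-0.12],7.7],[0,[0,0,-0.135],8.8],[0,[0,0,-0.15],9.9],[0,[0,0,-0.16],11]]' | bash ok.sh || exit
python3 -m inch '[[0.6,[0,0,0.05],0],[0.6,[0,0,0.05],0],[0.6,[0,0,0.05],0],[0,[0,0,0.05],0],[0,[0,0,0.05],0],[0,[0,0,0.05],0],[0,[0,0,0.05],0]]' | bash ok.sh || exit
python3 -m inch '[[0,[0,0,-0.04],-1.1],[0,[0,0,-0.05],-2.2],[0,[0,0,-0.06],-3.3],[0,[0,0,-0.075],-4.4],[0,[0,0,-0.09],-5.5],[0,[0,0,-0.105],-6.6],[0,[0,0,-0.12],-7.7],[0,[0,0,-0.135],-8.8],[0,[0,0,-0.15],-9.9],[0,[0,0,-0.16],-11]]' | bash ok.sh || exit
python3 -m inch '[[0.6,[0,0,0.05],0],[0.6,[0,0,0.05],0],[0.6,[0,0,0.05],0],[0,[0,0,0.05],0],[0,[0,0,0.05],0],[0,[0,0,0.05],0],[0,[0,0,0.05],0]]' | bash ok.sh || exit
python3 -m inch '[[0,[0,0,-0.04],1.1],[0,[0,0,-0.05],2.2],[0,[0,0,-0.06],3.3],[0,[0,0,-0.075],4.4],[0,[0,0,-0.09],5.5],[0,[0,0,-0.105],6.6],[0,[0,0,-0.12],7.7],[0,[0,0,-0.135],8.8],[0,[0,0,-0.15],9.9],[0,[0,0,-0.16],11]]' | bash ok.sh || exit
python3 -m inch '[[0.6,[0,0,0.05],0],[0.6,[0,0,0.05],0],[0.6,[0,0,0.05],0],[0,[0,0,0.05],0],[0,[0,0,0.05],0],[0,[0,0,0.05],0],[0,[0,0,0.05],0]]' | bash ok.sh || exit
python3 -m inch '[[0,[0,0,-0.04],-1.1],[0,[0,0,-0.05],-2.2],[0,[0,0,-0.06],-3.3],[0,[0,0,-0.075],-4.4],[0,[0,0,-0.09],-5.5],[0,[0,0,-0.105],-6.6],[0,[0,0,-0.12],-7.7],[0,[0,0,-0.135],-8.8],[0,[0,0,-0.15],-9.9],[0,[0,0,-0.16],-11]]' | bash ok.sh || exit
python3 -m inch '[[0,[0,0,-0.01],1.1],[0,[0,0,-0.02],2.2],[0,[0,0,-0.03],3.3],[0,[0,0,-0.045],4.4],[0,[0,0,-0.06],5.5],[0,[0,0,-0.075],6.6],[0,[0,0,-0.09],7.7],[0,[0,0,-0.105],8.8],[0,[0,0,-0.12],9.9],[0,[0,0,-0.13],11]]' | bash ok.sh
```

```text
tool_pos: [0.5094, -0.2746, 0.1288]
contact_force: [4.4, 0.5, -14.7]
finger_gap: 0.0432
tool_pos: [0.5098, -0.2755, 0.1293]
contact_force: [-0.3, 1.9, 2.6]
finger_gap: 0.0434
tool_pos: [0.5093, -0.2752, 0.1324]
contact_force: [0.5, -0.2, -8.7]
finger_gap: 0.0438
tool_pos: [0.5097, -0.2758, 0.1325]
contact_force: [0.1, -1.8, 1.9]
finger_gap: 0.0437
tool_pos: [0.5096, -0.2745, 0.1356]
contact_force: [4.9, 1.9, -10.9]
finger_gap: 0.0437
tool_pos: [0.5098, -0.2755, 0.1358]
contact_force: [-0.7, 2.3, 1.3]
finger_gap: 0.0435
tool_pos: [0.5092, -0.2752, 0.1391]
contact_force: [1.3, 0.0, -8.7]
finger_gap: 0.0433
tool_pos: [0.5092, -0.2753, 0.1436]
contact_force: [0.8, 0.2, -4.0]
finger_gap: 0.0434
```

One more stroke, then lift.

```bash

python3 -m inch '[[0,[0,0,-0.01],-1.1],[0,[0,0,-0.02],-2.2],[0,[0,0,-0.03],-3.3],[0,[0,0,-0.045],-4.4],[0,[0,0,-0.06],-5.5],[0,[0,0,-0.075],-6.6],[0,[0,0,-0.09],-7.7],[0,[0,0,-0.105],-8.8],[0,[0,0,-0.12],-9.9],[0,[0,0,-0.13],-11]]' | bash ok.sh || exit
python3 -m inch '[[0,[0,0,-0.5],1],[0,[0,0,-1],2],[0,[0,0,-1.5],3],[0,[0,0,-2],4],[0,[0,0,-2.5],5],[0,[0,0,-2.9],6],[0,[0,0,-2.9],7],[0,[0,0,-2.9],8]]' | bash ok.sh
python3 -c "
from h import *
plan([.53,-.03,.235],-87)"
```

```text
tool_pos: [0.5093, -0.2754, 0.1475]
contact_force: [0.4, 0.4, -3.6]
finger_gap: 0.0433
tool_pos: [0.5096, -0.2757, 0.2355]
contact_force: [0.6, 0.2, -3.8]
finger_gap: 0.0437
t 92.75 pos [ 0.5096 -0.2757  0.2355] yaw -47.3 j6 0.31 | shift [ 6.057 -5.553  0.013] turn 6.62 F [ 0.6  0.2 -3.8] gap 0.0437
```

```bash
python3 -m inch '[[0,[0.6,-0.55,0],0.7],[0,[1.3,-1.2,0],1.4],[0,[2,-1.85,0],2.1],[0,[2.7,-2.5,0],2.8],[0,[3.4,-3.1,0],3.5],[0,[4.1,-3.75,0],4.2],[0,[4.8,-4.4,0],4.9],[0,[5.4,-5,0],5.6],[0,[6,-5.5,0],6.3],[0,[6.05,-5.55,0],6.6]]' | bash ok.sh
python3 -c "
from h import *
plan([.556,.1794,.235],-87)"
```

```text
tool_pos: [0.5284, -0.0268, 0.2345]
contact_force: [-0.3, 0.2, -3.7]
finger_gap: 0.0436
t 93.58 pos [ 0.5284 -0.0268  0.2345] yaw -86.6 j6 1.44 | shift [ 1.322 -6.808 -0.009] turn 0.06 F [-0.3  0.2 -3.7] gap 0.0436
```

```bash
python3 -m inch '[[0,[0.2,-1,0],0],[0,[0.4,-2,0],0],[0,[0.6,-3,0],0],[0,[0.8,-4,0],0],[0,[1,-5,0],0],[0,[1.2,-6,0],0],[0,[1.32,-6.8,0],0],[0,[1.32,-6.9,0],0],[0,[1.32,-6.9,0],0],[0,[1.32,-6.9,0],0]]' | bash ok.sh
python3 - <<'E'
from h import *
plan([.556,.1794,.075],-87)
S=snap('scene')
for q in [(.6066,.1823,.106),(.6564,.1843,.106),(.434,.174,.106),(.486,.176,.106)]:
    u=proj(S,q)[0];p,A=ring(S,u,6);print(u,p,A,ray(S,p,.106))
cv2.imwrite('pics/sX.png',S['image'][:,:,::-1])
E
```

```text
tool_pos: [0.5553, 0.1785, 0.2344]
contact_force: [-0.4, 0.2, -4.8]
finger_gap: 0.0436
t 94.42 pos [0.5553 0.1785 0.2344] yaw -86.5 j6 1.8 | shift [ 0.032 -0.034  5.313] turn 0.08 F [-0.4  0.2 -4.8] gap 0.0436
[326.7394488  164.42426275] [325.84210526 164.47368421] 19 [0.60502512 0.18018317]
[339.77662831 174.00234127] [339.77777778 174.        ] 27 [0.65639615 0.18430891]
[284.76641168 134.03140603] [284.86956522 129.32608696] 46 [0.41884536 0.18826728]
[296.74901163 142.87218258] [298.72727273 144.36363636] 11 [0.49449912 0.17623089]
```

```bash
python3 -m inch '[[0,[0.02,-0.02,1],0],[0,[0.02,-0.02,2],0],[0,[0.02,-0.02,3],0],[0,[0.02,-0.02,4],0],[0,[0.02,-0.02,4.6],0],[0,[0.02,-0.02,4.95],0],[0,[0.02,-0.02,5.05],0],[0,[0.02,-0.02,5.1],0],[0,[0.02,-0.02,5.1],0]]' | bash ok.sh
python3 -m inch '[[0,[0,0,0.05],0],[0,[0,0,0.1],0],[0,[0,0,0.1],0]]' | bash ok.sh
python3 -m inch '[[0,[0,0,0.05],0],[0,[0,0,0.07],0],[0,[0,0,0.07],0]]' | bash ok.sh
```

```text
tool_pos: [0.5574, 0.1794, 0.083]
contact_force: [0.4, 0.3, -3.8]
finger_gap: 0.0432
tool_pos: [0.557, 0.1798, 0.0798]
contact_force: [-0.5, -0.4, -3.8]
finger_gap: 0.0435
tool_pos: [0.5565, 0.1797, 0.077]
contact_force: [-0.4, -0.4, -4.0]
finger_gap: 0.0436
```

```bash
python3 -m inch '[[0,[0,0,0.05],0],[0,[0,0,0.07],0],[0,[0,0,0.07],0]]' | bash ok.sh
python3 -m inch '[[0,[0,0,0.04],0],[0,[0,0,0.07],0],[0,[0,0,0.07],0]]' | bash ok.sh
```

```text
tool_pos: [0.5574, 0.1798, 0.0762]
contact_force: [-0.6, -1.4, 7.6]
finger_gap: 0.0438
tool_pos: [0.5592, 0.1799, 0.0756]
contact_force: [-1.3, -3.6, 17.6]
finger_gap: 0.0439
```

```bash
python3 -m inch '[[0.3,[0,0,-0.08],0],[0.6,[0,0,-0.08],0],[0.9,[0,0,-0.08],0],[1,[0,0,-0.08],0],[1,[0,0,-0.08],0],[1,[0,0,-2],0],[1,[0,0,-4],0],[1,[0,0,-5],0],[1,[0,0,-5],0]]' | grep -E 'pos|contact'
python3 -m inch '[[1,[-4,8,-1],0],[1,[-4,8,-1],0],[1,[-4,8,-1],0],[1,[-4,8,-1],0],[1,[-4,8,-1],0],[1,[-4,8,-1],0],[1,[-4,8,-1],0],[1,[-4,8,-1],0],[1,[-4,8,-1],0]]' | grep -E 'pos|contact'
python3 - <<'E'
from h import *
T=snap('top');S=snap('scene')
a=cv2.resize(T['image'][125:245,155:245,::-1],(390,520),interpolation=cv2.INTER_CUBIC)
b=cv2.resize(S['image'][110:210,240:360,::-1],(400,333),interpolation=cv2.INTER_CUBIC)
c=cv2.resize(S['image'][185:280,140:280,::-1],(400,187),interpolation=cv2.INTER_CUBIC)
cv2.imwrite('pics/end.png',np.hstack([a,np.vstack([b,c])]))
for q in [(.6564,.1843,.106),(.606,.181,.106),(.557,.1795,.106),(.486,.176,.106),(.434,.174,.106)]:
    for C in (T,S):
        u=proj(C,q)[0];p,A=ring(C,u,5);print(np.round(u,1),np.round(p,1),A,ray(C,p,.106))
E
```

```text
tool_pos: [0.5581, 0.1802, 0.2271]
contact_force: [1.1, 0.1, 0.8]
tool_pos: [0.4509, -0.0678, 0.2529]
contact_force: [0.8, -0.7, 0.6]
[191.9 137.4] [191.8 137.1] 48 [0.65705833 0.18457976]
[339.8 174. ] [339.8 174. ] 33 [0.65647156 0.18439635]
[192.1 155.5] [192.  155.8] 46 [0.60517335 0.18123978]
[326.3 164.5] [325.8 164.4] 39 [0.60493045 0.18029734]
[191.7 173.3] [193.5 173.6] 22 [0.55624023 0.17473149]
[314.  155.4] [313.3 155.3] 24 [0.55534492 0.17803631]
[191.6 199.6] [191.4 197.2] 43 [0.4924011  0.17675081]
[296.7 142.9] [298.5 144.5] 20 [0.4944623  0.17531453]
[191.3 219.3] [192.2 216.7] 54 [0.44086361 0.17196731]
[284.8 134. ] [284.8 129.7] 25 [0.4199507  0.18713286]
```

View pics/end.png

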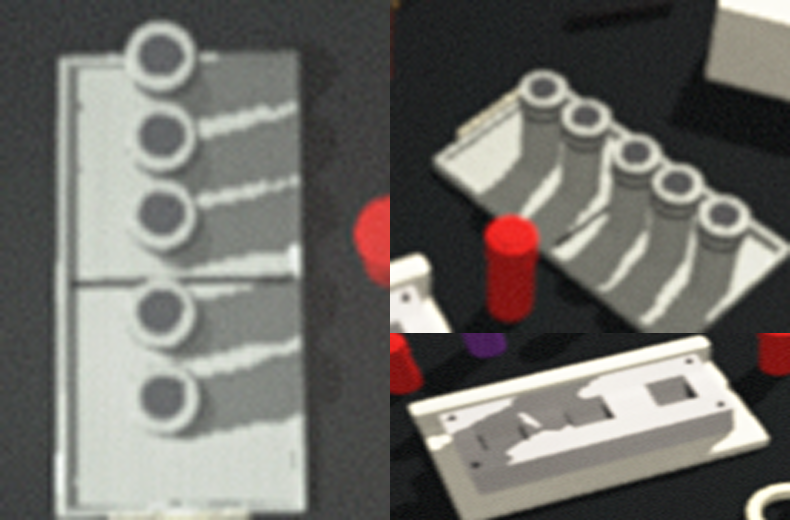

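```bash
python3 -m inch '[[1,[0,0,0],0],[1,[0,0,0],0],[1,[0,0,0],0]]' | grep -E 'time|pos'; python3 -c "
from workcell import ctrl
print(ctrl.finish_job())"
```

```text
time_s: 98.07
tool_pos: [0.4513, -0.0662, 0.2525]
the job is handed in; nothing more can be done
None
```

I handed the job in at 98 s; the final pictures show both old canisters upright ahead of the line, all three new ones upright behind it in single file, and the block down and empty. The grip on the first new canister slipped off twice and I re-gripped it. At the first slip the wrist force reached about 64 N, and I can't tell whether any of that was the arm or gripper body pressing on something; no verdict came back.

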